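# Unload the belt sander's worn pawl for removal, with a catch cup under it

## Robot

A 7-joint arm with a two-finger parallel gripper is mounted at the origin on the work surface. World frame = base frame: x ahead of the robot, y to its left, z up, the work surface at z = 0. Lengths are in m, angles in rad, forces in N, time in s.
With the tool pointing down it reaches from about 0.4 to 0.85 m from the base axis. Payload 4.5 kg.
Tool frame: the origin (TCP) lies where the fingers leave the gripper's body, on its centre line; the fingertips stand 64 mm ahead of it and the grasp point (between the pads) lies 45 mm ahead of it; z points along the fingers, y is the line along which they close (so a half turn about z gives the same grasp; the last joint's range is limited). The gripper opens to 88 mm and grips with 3 to 60 N. Pads are 18 mm wide; open, the fingers measure 123 mm over their backs; the gripper's body (75 mm by 187 mm) begins 45 mm behind the grasp point.
Start: joints at [1.335, 0.689, -0.195, 1.565, 0.157, 0.902, -0.215], TCP at [0.167, -0.602, 0.303] pointing down, gripper open.
Joint ranges: [-3.01, 3.01], [-0.46, 2.08], [-1.47, 1.51], [0.13, 2.56], [-1, 4.14], [0.04, 2.09], [-2.66, 2.66]. Speed limits (rad/s): [2.57, 2.57, 3.14, 3.14, 3.14, 3.14, 3.14].

## Interface

Orientations are given as a unit quaternion [x, y, z, w].
In Python, from plant import r gives the robot as it stands.
- The arm moves only by the tool play_rows, never from a script. Its arguments are lists of equal length, an entry for each row: "translation": the shift along the tool's x, y, z in m, a list of three; "delta_rot": the turn, a rotation vector about the tool's x, y, z in degrees, a list of three; "grip": the opening, from -1 (shut) to 1 (fully open). In form: {"translation": [[x, y, z], ...], "delta_rot": [[rx, ry, rz], ...], "grip": [grip, ...]}. A call has 1 to 20 rows; each row shifts and turns the commanded pose from where the row before left it, along the tool's axes as they then stand; what a row does not reach is not made up. A row lasts 1/8 s, in which the tool goes at most 62.5 mm and 10.7 degrees, less where a joint would pass 70% of its speed; a pose out of reach is approached as far as the arm can. A call with a gripper value outside its range is refused whole. The fingers move at their own pace and stop on an object; "squeeze" is the grip in N (left out, the last holds). Time passes only in rows, so rows that do not move let the fingers close. It gives the time, the measured TCP pose, the force, the opening and the grip force at its end, in the units of the state.
- r.get_state(): the state, without advancing time (a new reading comes with each control period).
- r.snapshot(name): name is "scene" or "top" or "wrist"; returns the picture (480x640x3 uint8, blue, green, red); there is no depth.
- r.get_calibration(name): a dict with "intrinsics" (3x3 intrinsics, pixels), "k1" (the pictures are not rectified: a ray, as slopes to the right and down, at radius r is drawn at 1 + k1 r^2 times it, then the intrinsics apply), "eye" and "rotation" of the camera in the world. Camera axes: x right, y up, looking along -z (the intrinsics and any distortion apply to the point x, -y, -z); pixel columns grow to the right and rows downward; lengths in m; the calibration is good to about 2 mm. A picture is of the moment at which its call begins: read the wrist's pose just before it. get_calibration takes no time and is no camera call; for the wrist camera it gives the pose at the moment of the call.
- r.finish_job(): hands the job in; it is judged then, once.
Trained networks look in the newest picture that a camera, given by its name, has taken for a name from the list of things; names that differ only in an ending like _2 or _b are one class to them, and where a whole thing is asked for, a point or a joint stands for the part that bears it (a point fixed in the world has none). Each returns a list of dicts, best first, with "confidence" (0 to 1); they miss things now and then, are a little off and sometimes report something else, mostly with a low value. They report only what shows in the picture. A call takes as long as a camera call. They do not tell look-alikes from the thing itself.
- r.look_for(camera, target): "point" ([x, y, z] in m, in world coordinates, good to about 4 mm: the middle of the surface that is visible of it).
- r.silhouettes(camera, target): "pixels" (480x640 bool, what is visible of it).
The state is a dict: "clock": time; "q": joint angles; "qd": joint speeds; "joint_torque": joint torques, N m; "tool_pos": TCP position; "eef_rot": TCP orientation; "contact_force": force on the tool from outside, world axes, zero at the start; "moment": the same for the moment, N m; "opening": opening from 0.0 (shut) to 1.0 (fully open); "finger_force": force on a finger pad.
Only numpy, scipy, OpenCV 4.12 (cv2) and the standard library are available. Lean on these libraries where they do the work, as an engineer would, in place of code of your own. Each camera call takes 0.05 s, during which the arm holds its last target. There are 200 camera calls.

## Task

We are changing the worn pawl on the little belt sander. Turn the square wooden cup, which stands mouth down on the table, mouth up and stand it on the sander's base plate right under the pawl's pin, to catch the pin and spring when they come out, and let go of it. Then push the sprung tension arm down by the thumb plate at its end until its ratchet clicks and a little further, so that the pawl carries no load, and stay there holding it down: you finish while still holding the arm, without disturbing the cup or the other things on the table.

Things in the scene. Friction and masses are not known exactly. Their poses are not given: they have to be found in the camera images.
- cup: square cup of bare light wood, outside 62 x 62 mm and 52 mm high, walls and floor 6 mm thick, 50 to 95 g. Origin: centre of its closed floor's outer face; z points from the floor to the mouth; x and y are square to the side walls. It starts mouth down on the table: z points down, the origin is 52 mm above the table
- cup_center (a point): centre of the cup, 26 mm from its floor's outer face, halfway between the walls
- sander: desktop belt sander, fixed, belt off: grey base plate, its top 12 mm up, and on it a 245 mm high upright aluminium plate. Origin: at table level under the plate's front face; x along the plate, y square to it, out to the front, z up. Wheels, tension arm, ratchet and pawl are in front (+y), within 52 mm of the plate; motor behind. Base: 115 mm to the front, 140 mm to either side in x
- drop_spot (a point): point on the top of the sander's base plate (12 mm above the table), 42 mm in front of the upright plate, straight below the pawl's pin: the cup's floor is to be centred here. Above it are only the pin (128 mm above the table) and higher parts; it is open to the front (+y); the drive wheel's rim is 103 mm from it towards -x
- tension_arm (a joint): angle of the tension arm, rad: 0 at rest, sprung up; grows as the thumb plate goes down. A tooth on its hub clicks past the pawl at 0.295; let go after that, the arm springs back only to about 0.27, where the pawl carries it. Held further down it is clear of the pawl and the spring pushes it back; hard stop at 0.47. On the thumb plate it needs about 7 N at rest, 11.5 N at 0.35
- thumb_plate (a point): middle of the top face of the flat steel thumb plate (44 mm along the arm x 46 mm across) at the arm's free end, which is at the sander's -x; 0.179 m from the pivot. At rest about 270 mm above the table, sloping 0.22 rad up to its free end; 60 mm lower at joint 0.35. The idler wheel on the arm, 50 mm nearer the pivot, stands 6 mm above it
- pivot_axis (a point): point on the arm's pivot axis, which lies along the sander's y, 215 mm above the table, as far in front of the upright plate as the thumb plate's middle (27 mm)
- pawl: small steel pawl 45 mm long, pivoted on the pin above drop_spot, sprung against the arm's ratchet. Origin on its pin, at the upright plate's front face
- tape_wide: roll of masking tape lying flat, diameter 76 mm, 18 mm high; origin underside centre; leave it alone
- tape_thin: thin roll of paper tape lying flat, diameter 72 mm, 12 mm high; leave it alone
- marker: marker pen lying down, 140 mm long, 17 mm thick; leave it alone
- cork_plaque: cork plaque 100 x 85 x 12 mm; leave it alone
- phone: dark phone 75 x 155 x 8 mm, lying flat; leave it alone
- plank: wooden plank being decorated, 240 x 90 x 36 mm, 0.45 kg; leave it alone
There are look-alikes about, which are no part of the job. Of the things like the cup, leave any that is green or orange; of the rest the smaller one is meant.

How it is judged:
On the way, in this order (a step that is already met when the one before it is completed fails the run):
1. the cup stands mouth up on the base plate under the pawl's pin, let go (angle between cup's own z axis and vertical below 0.1 rad and distance between cup and drop_spot below 0.02 m and linear speed of cup below 0.03 m/s and contact force between the fingers and cup below 0.1 N), for 0.3 s.
2. the tension arm is pushed past the click and held off the pawl by the fingers (value of joint tension_arm above 0.3 rad and contact force between the fingers and tension_arm above 4 N and contact force between pawl and tension_arm below 1 N), for 0.3 s.
At the end, for the whole second after the job is handed in: The fingers hold the tension arm down with more than 4 N, at rest, beyond 0.3 rad (the ratchet clicks at 0.295), the pawl carrying less than 1 N; the cup stands untouched, mouth up within 0.1 rad, on the sander's base plate, its floor's centre within 20 mm of the spot below the pawl's pin (all of step 2 and velocity of joint tension_arm between -0.1 and 0.1 rad/s and angle between cup's own z axis and vertical below 0.1 rad and distance between cup and drop_spot below 0.02 m and linear speed of cup below 0.03 m/s and contact force between the arm and cup below 0.1 N); the arm keeps its last pose, push and grip.
It fails at once if a thing that should be left alone is shifted by more than 30 mm (distance of any of tape_wide, tape_thin, marker, cork_plaque, phone, plank from where it was at the start of the episode above 0.03 m).
It also fails if it takes over 70 s, if anything falls off the work surface, if the arm or the gripper's body presses on something with over 40 N, if the wrist force passes 120 N, or if a joint passes its speed limit or range.

## Working session

There is one attempt and no reset: what is moved stays moved. The work goes in short steps, Python scripts to look and compute and a tool call to move; the robot and the scene stay as the last step left them, time stands still between calls to the robot, and variables do not carry over. Pictures are saved under pics/ and viewed, at most 10 in all, crops included, and the job is handed in when it is done.

Besides the shell and the picture viewer there is one more tool, called after ">>>" as name(argument=value, ...) on one line, values as JSON. play_rows: Moves the arm, as the interface text tells. Its arguments: {"type":"object","properties":{"translation":{"type":"array","items":{"type":"array","items":{"type":"number"}}},"delta_rot":{"type":"array","items":{"type":"array","items":{"type":"number"}}},"grip":{"type":"array","items":{"type":"number"}},"squeeze":{"type":"number"}},"required":["translation","delta_rot","grip"]}

```bash
mkdir -p pics; cat > h.py <<'E'
import numpy as np, cv2
from scipy.spatial.transform import Rotation as R
from plant import r
def cal(n):
    c=r.get_calibration(n); return np.array(c["intrinsics"]),c["k1"],np.array(c["eye"]),np.array(c["rotation"])
def proj(c,P):
    K,k,e,Rm=c; p=(np.atleast_2d(P)-e)@Rm; s=np.c_[p[:,0],-p[:,1]]/-p[:,2:]
    s=s*(1+k*(s**2).sum(1,keepdims=True)); return s@K[:2,:2].T+K[:2,2]
def ray(c,uv):
    K,k,e,Rm=c; d=np.linalg.solve(K[:2,:2],np.array(uv,float)-K[:2,2]); s=d.copy()
    for _ in range(20): s=d/(1+k*(s@s))
    v=Rm@np.array([s[0],-s[1],-1]); return e,v/np.linalg.norm(v)
def atz(c,uv,z):
    e,v=ray(c,uv); return e+v*(z-e[2])/v[2]
E
python3 - <<'E'
from h import *
for n in ["scene","top"]:
    im=r.snapshot(n); cv2.imwrite(f"pics/{n}0.png",im)
    c=cal(n); print(n,c[2].round(3),c[3].round(3).tolist())
    for t in ["cup","sander","drop_spot","thumb_plate","pivot_axis","pawl","tape_wide","tape_thin","marker","cork_plaque","phone","plank"]:
        print(t,[(np.round(d["point"],3).tolist(),round(d["confidence"],2)) for d in r.look_for(n,t)])
s=r.get_state();print({k:np.round(v,3).tolist() for k,v in s.items()})
E
```

```text
scene [ 1.043 -0.146  1.054] [0.217, 0.158, 0.581, 0.768]
cup [([0.621, 0.329, 0.068], 0.83), ([0.619, 0.111, 0.053], 0.64), ([0.34, 0.29, 0.071], 0.58), ([0.501, 0.214, 0.049], 0.57)]
sander [([0.604, -0.21, 0.02], 0.88)]
drop_spot [([0.605, -0.204, 0.016], 0.77), ([0.732, 0.098, 0.014], 0.32)]
thumb_plate [([0.524, -0.186, 0.25], 0.55)]
pivot_axis [([0.524, -0.186, 0.247], 0.63)]
pawl []
tape_wide [([0.402, 0.108, 0.018], 0.8), ([0.5, 0.212, 0.05], 0.45)]
tape_thin [([0.733, 0.095, 0.015], 0.91)]
marker [([0.719, 0.35, 0.014], 0.92), ([0.606, -0.207, 0.012], 0.19)]
cork_plaque [([0.746, 0.2, 0.01], 0.7)]
phone [([0.464, -0.469, 0.009], 0.73)]
plank [([0.527, 0.48, 0.036], 0.8)]
top [ 0.246 -0.011  1.726] [-0.073, 0.059, 0.711, -0.697]
cup [([0.603, 0.117, 0.054], 0.89), ([0.322, 0.292, 0.068], 0.8), ([0.604, 0.332, 0.07], 0.6), ([0.491, 0.213, 0.052], 0.56)]
sander [([0.581, -0.19, 0.023], 0.76)]
drop_spot [([0.572, -0.188, 0.022], 0.56), ([0.396, 0.11, 0.018], 0.56)]
thumb_plate [([0.514, -0.183, 0.254], 0.71)]
pivot_axis [([0.516, -0.184, 0.255], 0.96)]
pawl [([0.507, 0.483, 0.037], 0.23)]
tape_wide [([0.395, 0.112, 0.019], 0.74)]
tape_thin [([0.734, 0.097, 0.014], 0.48), ([0.511, -0.181, 0.254], 0.27)]
marker [([0.712, 0.354, 0.016], 0.68)]
cork_plaque [([0.742, 0.199, 0.012], 0.74)]
phone [([0.735, 0.198, 0.013], 0.67), ([0.455, -0.466, 0.012], 0.57)]
plank [([0.51, 0.485, 0.037], 0.69)]
{'clock': 1.3, 'q': [1.335, 0.689, -0.195, 1.565, 0.157, 0.902, -0.215], 'qd': [0.001, 0.001, 0.001, 0.001, -0.001, 0.0, 0.001], 'joint_torque': [-0.0, -52.749, -1.268, -15.374, -0.052, -0.001, 0.0], 'tool_pos': [0.167, -0.602, 0.303], 'eef_rot': [0.991, 0.134, 0.0, 0.0], 'contact_force': [0.282, 0.218, 0.024], 'moment': [0.018, 0.028, 0.01], 'finger_force': 0.0, 'opening': 0.998}
```

View pics/scene0.png

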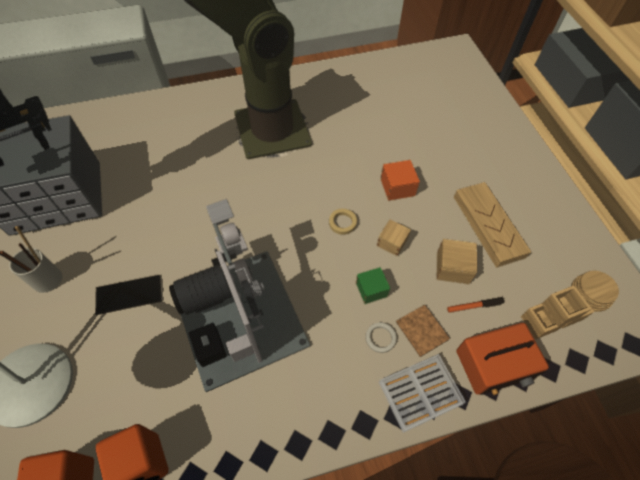

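View pics/top0.png

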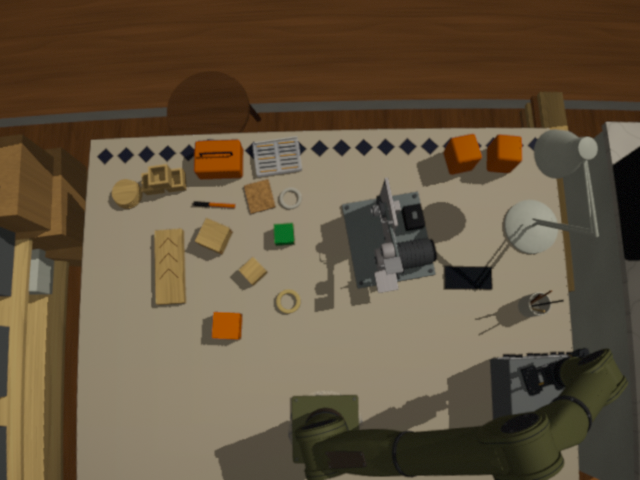

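The scene shows the wooden candidates at scene px (395,236), the smaller one, and (458,260), the larger one. That makes the cup the one near (0.495, 0.213). The sander is at about (250,320), with its front towards +y and the thumb plate at (220,212).

```bash
python3 - <<'E'
from h import *
from scipy.optimize import least_squares
# cup: silhouette fit
cs={};H={}
for n in ["scene","top"]:
    r.snapshot(n); cs[n]=cal(n)
    for d in r.silhouettes(n,"cup"):
        m=d["pixels"]; ys,xs=np.nonzero(m); p=atz(cs[n],[xs.mean(),ys.mean()],.03)
        print(n,p.round(3),m.sum(),round(d["confidence"],2))
        if abs(p[0]-.495)<.04 and abs(p[1]-.213)<.04: H[n]=m
def model(x,y,a,n,w=.031,h=.052):
    c,s=np.cos(a),np.sin(a); P=[[x+c*i-s*j,y+s*i+c*j,z] for i in(-w,w) for j in(-w,w) for z in(0,h)]
    q=proj(cs[n],P); m=np.zeros((1920,2560),np.uint8)
    cv2.fillConvexPoly(m,cv2.convexHull(np.int32(np.round(q*4))),1); return cv2.resize(m.astype(np.float32),(640,480),interpolation=cv2.INTER_AREA)
from scipy.optimize import minimize
f=lambda p: sum(np.abs(model(*p,n)-H[n]).sum()/H[n].sum() for n in H)
best=min((minimize(f,[.495,.213,a],method="Nelder-Mead",options=dict(initial_simplex=[[.495,.213,a],[.505,.213,a],[.495,.223,a],[.495,.213,a+.2]])) for a in np.arange(0,1.57,.3)),key=lambda o:o.fun)
print("cup",best.x.round(4),best.fun,list(H))
a=cv2.resize(cv2.imread("pics/scene0.png")[185:395,165:325],None,fx=2.8,fy=2.8,interpolation=cv2.INTER_CUBIC)
b=cv2.resize(cv2.imread("pics/top0.png")[175:300,330:445],None,fx=3,fy=3,interpolation=cv2.INTER_CUBIC)
o=np.zeros((588,448+345,3),np.uint8);o[:,:448]=a;o[:375,448:]=b;cv2.imwrite("pics/crop.png",o)
E
```

```text
Traceback (most recent call last):
  File "h.py", line 14, in atz
    e,v=ray(c,uv); return e+v*(z-e[2])/v[2]
        ~~~^^^^^^
  File "h.py", line 12, in ray
    v=Rm@np.array([s[0],-s[1],-1]); return e,v/np.linalg.norm(v)
      ~~^~~~~~~~~~~~~~~~~~~~~~~~~~
ValueError: matmul: Input operand 1 has a mismatch in its core dimension 0, with gufunc signature (n?,k),(k,m?)->(n?,m?) (size 3 is different from 4)
```

```bash
sed -i 's/np.array(c\["rotation"\])/R.from_quat(c["rotation"]).as_matrix()/' h.py; cat > cup.py <<'E'
from h import *
from scipy.optimize import minimize
def fitcup(x0,y0,w=(.031,.031,.052),cams=("scene","top"),verbose=True):
    cs={};H={}
    for n in cams:
        r.snapshot(n); cs[n]=cal(n)
        for d in r.silhouettes(n,"cup"):
            m=d["pixels"]; ys,xs=np.nonzero(m); p=atz(cs[n],[xs.mean(),ys.mean()],.03)
            if verbose: print(n,p.round(3),m.sum(),round(d["confidence"],2))
            if abs(p[0]-x0)<.05 and abs(p[1]-y0)<.05 and n not in H: H[n]=m
    def model(x,y,a,n):
        c,s=np.cos(a),np.sin(a); P=[[x+c*i-s*j,y+s*i+c*j,z] for i in(-w[0],w[0]) for j in(-w[1],w[1]) for z in(0,w[2])]
        q=proj(cs[n],P); m=np.zeros((1920,2560),np.uint8)
        cv2.fillConvexPoly(m,cv2.convexHull(np.int32(np.round(q*4+1.5))),1); return cv2.resize(m.astype(np.float32),(640,480),interpolation=cv2.INTER_AREA)
    f=lambda p: sum(np.abs(model(*p,n)-H[n]).sum()/H[n].sum() for n in H)
    b=sorted((minimize(f,[x0,y0,a],method="Nelder-Mead",options=dict(initial_simplex=[[x0,y0,a],[x0+.01,y0,a],[x0,y0+.01,a],[x0,y0,a+.2]])) for a in np.arange(0,3.1,.3)),key=lambda o:o.fun)
    print("cup",[(o.x.round(4).tolist(),round(o.fun,3)) for o in b[:4]],list(H)); return b[0].x
E
python3 - <<'E'
from cup import *
fitcup(.495,.213)
a=cv2.resize(cv2.imread("pics/scene0.png")[185:395,165:325],None,fx=2.8,fy=2.8,interpolation=cv2.INTER_CUBIC)
b=cv2.resize(cv2.imread("pics/top0.png")[175:300,330:445],None,fx=3,fy=3,interpolation=cv2.INTER_CUBIC)
o=np.zeros((588,448+345,3),np.uint8);o[:,:448]=a;o[:375,448:]=b;cv2.imwrite("pics/crop.png",o)
E
```

```text
scene [0.604 0.347 0.03 ] 1613 0.96
scene [0.611 0.118 0.03 ] 928 0.86
scene [0.318 0.303 0.03 ] 1329 0.72
scene [0.493 0.216 0.03 ] 806 0.61
top [0.611 0.119 0.03 ] 430 0.8
top [0.322 0.299 0.03 ] 834 0.79
top [0.493 0.217 0.03 ] 437 0.72
top [0.607 0.342 0.03 ] 828 0.59
cup [([0.4927, 0.2174, 2.3379], np.float64(0.135)), ([0.4926, 0.2173, 0.7682], np.float64(0.136)), ([0.4927, 0.2173, 2.3383], np.float64(0.136)), ([0.4926, 0.2175, 0.7679], np.float64(0.137))] ['scene', 'top']
```

View pics/crop.png

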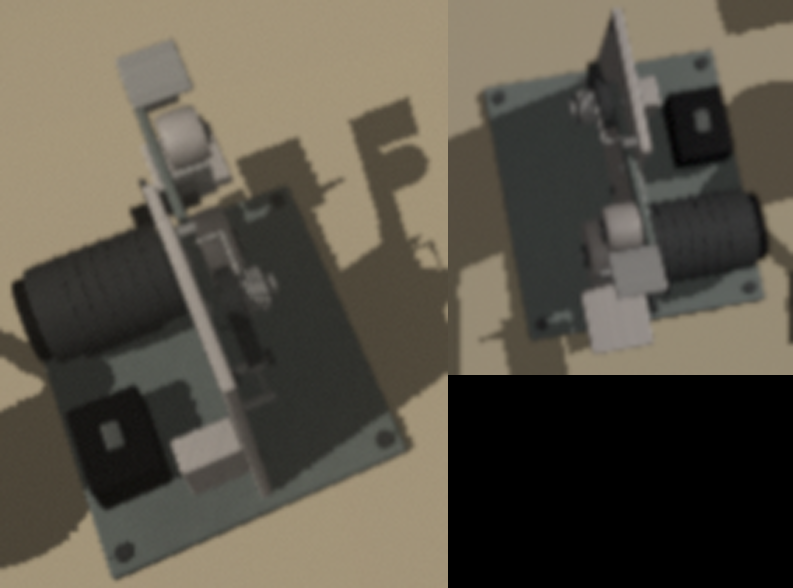

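Crop: the thumb plate is at scene px (220,211) and top px (386,281). The front base corners show clearly, at scene (268,252) and (311,346). The pawl mechanism is too coarse here, so I'll look at it from the front with the wrist camera.

```bash
python3 - <<'E'
from h import *
from scipy.optimize import least_squares
S,T=cal("scene"),cal("top")
s=lambda u,v:[165+u/2.8-.3,185+v/2.8-.3]; t=lambda u,v:[330+(u-448)/3-.3,175+v/3-.3]
obs=[(S,s(288,188),-.14,.115),(S,s(408,450),.14,.115),(T,t(530,337),-.14,.115),(T,t(485,92),.14,.115),(S,s(115,578),.14,None),(T,t(710,50),.14,None),(T,t(763,300),-.14,None)]
def W(p,a,b,z): c,q=np.cos(p[2]),np.sin(p[2]); return np.array([p[0]+c*a-q*b,p[1]+q*a+c*b,z])
def f(p): return np.concatenate([proj(c,W(p,a,p[3] if b is None else b,.012))[0]-uv for c,uv,a,b in obs])
o=least_squares(f,[.6,-.2,0,-.1]);print("sander",o.x.round(4));print(f(o.x).round(1))
# thumb plate triangulation
e1,v1=ray(S,s(155,72));e2,v2=ray(T,t(617,318))
A=np.array([v1,-v2]).T;k=np.linalg.lstsq(A,e2-e1,rcond=None)[0];p1=e1+k[0]*v1;p2=e2+k[1]*v2
m=(p1+p2)/2;print("thumb",p1.round(4),p2.round(4))
c,q=np.cos(o.x[2]),np.sin(o.x[2]);d=m[:2]-o.x[:2];print("thumb in sander",(c*d[0]+q*d[1]).round(4),(-q*d[0]+c*d[1]).round(4))
w=r.get_calibration("wrist");st=r.get_state();Rt=R.from_quat(st["eef_rot"])
print("wristcam in tool",Rt.inv().apply(np.array(w["eye"])-st["tool_pos"]).round(3),(Rt.inv()*R.from_quat(w["rotation"])).as_matrix().round(3).tolist(),np.round(w["intrinsics"],0).tolist())
print(Rt.as_matrix().round(3).tolist())
E
```

```text
sander [ 0.5878 -0.2022  0.1481 -0.136 ]
[-0.8 -1.6 -0.8  0.1 -0.5  1.  -1.  -2.1 -0.5  0.2 -0.5 -0.6 -0.6 -0.2]
thumb [ 0.4275 -0.1935  0.2197] [ 0.4284 -0.18    0.2183]
thumb in sander -0.1559 0.0388
wristcam in tool [ 0.084  0.001 -0.084] [[0.001, 0.946, 0.324], [1.0, -0.001, -0.002], [-0.001, 0.324, -0.946]] [[388.0, 0.0, 326.0], [0.0, 388.0, 231.0], [0.0, 0.0, 1.0]]
[[0.964, 0.267, 0.0], [0.267, -0.964, -0.0], [-0.0, 0.0, -1.0]]
```

```bash
python3 - <<'E'
from h import *
S,T=cal("scene"),cal("top")
s=lambda u,v:[165+u/2.8-.3,185+v/2.8-.3]; t=lambda u,v:[330+(u-448)/3-.3,175+v/3-.3]
def tri(a,b):
    e1,v1=ray(S,a);e2,v2=ray(T,b);k=np.linalg.lstsq(np.array([v1,-v2]).T,e2-e1,rcond=None)[0]
    m=(e1+k[0]*v1+e2+k[1]*v2)/2;g=np.linalg.norm(e1+k[0]*v1-e2-k[1]*v2)
    c,q=np.cos(.1481),np.sin(.1481);d=m[:2]-[.5878,-.2022];return m.round(3),"gap",g.round(4),"sander",(c*d[0]+q*d[1]).round(3),(-q*d[0]+c*d[1]).round(3)
print(tri(s(155,72),t(638,270)));print(tri(s(185,135),t(622,225)));print(tri(s(200,165),t(617,318)))
for n,c in(("scene",S),("top",T)):
    r.snapshot(n)
    for k in("thumb_plate","tension_arm","pawl","pivot_axis"):
        for d in r.silhouettes(n,k)[:2]:
            ys,xs=np.nonzero(d["pixels"]);print(n,k,round(d["confidence"],2),len(xs),xs.min(),xs.max(),ys.min(),ys.max(),xs.mean().round(1),ys.mean().round(1))
print("thumb cands top",[proj(T,P)[0].round(1) for P in([.43,-.19,.27],[.428,-.187,.012])],[proj(S,P)[0].round(1) for P in([.43,-.19,.27],[.428,-.187,.012])])
E
```

```text
(array([ 0.465, -0.193,  0.271]), 'gap', np.float64(0.0042), 'sander', np.float64(-0.12), np.float64(0.028))
(array([ 0.511, -0.182,  0.249]), 'gap', np.float64(0.0048), 'sander', np.float64(-0.074), np.float64(0.031))
(array([ 0.444, -0.186,  0.098]), 'gap', np.float64(0.0143), 'sander', np.float64(-0.14), np.float64(0.037))
scene thumb_plate 0.94 1723 207 263 199 316 233.3 250.9
scene tension_arm 0.97 1660 206 263 199 315 232.7 250.0
scene pivot_axis 0.63 1822 207 263 199 316 233.0 251.2
scene pivot_axis 0.54 1488 397 448 306 355 422.8 330.2
top thumb_plate 0.67 768 371 401 197 272 387.6 239.9
top tension_arm 0.75 912 371 402 197 272 387.7 239.7
top pawl 0.28 1122 444 492 266 289 467.9 277.3
top pivot_axis 0.69 874 370 402 198 273 387.6 241.2
top pivot_axis 0.62 7067 343 436 179 291 388.2 239.5
thumb cands top [array([391.8, 277.6]), array([381.3, 288.8])] [array([217.6, 197.3]), array([236.9, 255.8])]
```

The thumb plate triangulates to (0.465,-0.193,0.271), which is sander y 28 mm and height 271 mm, as stated. Next I'll move over towards the cup and gather kinematic data on the way.

>>> play_rows(translation=[[0, 0, -0.04], [0, 0, -0.04], [0, 0, -0.04], [0.03, -0.04, 0], [0.03, -0.04, 0], [0.03, -0.04, 0], [0.03, -0.04, 0], [0.03, -0.04, 0], [0.03, -0.04, 0], [0.03, -0.04, 0], [0.03, -0.04, 0], [0.03, -0.04, 0], [0.03, -0.04, 0], [0.03, -0.04, 0], [0.03, -0.04, 0], [0.03, -0.04, 0], [0.03, -0.04, 0], [0.03, -0.04, 0], [0.03, -0.04, 0]], delta_rot=[[0, 0, 0], [0, 0, 0], [0, 0, 0], [0, 0, 0], [0, 0, 0], [0, 0, 0], [0, 0, 0], [0, 0, 0], [0, 0, 0], [0, 0, 0], [0, 0, 0], [0, 0, 0], [0, 0, 0], [0, 0, 0], [0, 0, 0], [0, 0, 0], [0, 0, 0], [0, 0, 0], [0, 0, 0]], grip=[1, 1, 1, 1, 1, 1, 1, 1, 1, 1, 1, 1, 1, 1, 1, 1, 1, 1, 1])

```text
clock: 4.47
tool_pos: [0.4591, 0.1438, 0.4228]
eef_rot: [0.991, 0.134, 0.0, 0.0]
contact_force: [1.0, -0.0, 0.1]
opening: 0.998
finger_force: 0.0
```

```bash
cat > st.py <<'E'
import json
from h import *
def log():
    s=r.get_state(); open("log.txt","a").write(json.dumps([list(map(float,s[k])) for k in("q","tool_pos","eef_rot")])+"\n")
    print("t",round(s["clock"],2),"q",np.round(s["q"],3).tolist(),"p",np.round(s["tool_pos"],4).tolist(),"open",round(s["opening"],3),"ff",round(s["finger_force"],2),"F",np.round(s["contact_force"],2).tolist())
    print(R.from_quat(s["eef_rot"]).as_matrix().round(3).tolist()); return s
if __name__=="__main__": log()
E
echo '[[1.335, 0.689, -0.195, 1.565, 0.157, 0.902, -0.215],[0.167, -0.602, 0.303],[0.991, 0.134, 0.0, 0.0]]'>log.txt
python3 st.py
```

```text
t 4.47 q [-0.048, 0.381, -0.511, 1.796, 0.216, 1.021, -1.943] p [0.4591, 0.1438, 0.4228] open 0.998 ff 0.0 F [0.95, -0.03, 0.08]
[[0.964, 0.266, 0.001], [0.266, -0.964, -0.0], [0.0, 0.0, -1.0]]
```

```bash
cat > kin.py <<'E'
import json,itertools,numpy as np
from scipy.spatial.transform import Rotation as R
from scipy.optimize import least_squares
D=[json.loads(l) for l in open("log.txt")]
def fk(q,s,o1,o7,L):
    Z=lambda a:R.from_euler("z",a); Y=lambda a:R.from_euler("y",a)
    A=Z(s[0]*q[0]+o1)*Y(s[1]*q[1]); p=np.array([0,0,L[0]])+A.apply([L[4],0,L[1]])
    A=A*Z(s[2]*q[2])*Y(s[3]*q[3]); p=p+A.apply([L[5],0,L[2]])
    A=A*Z(s[4]*q[4])*Y(s[5]*q[5])*Z(s[6]*q[6]+o7); return p+A.apply([0,0,L[3]]),A
if __name__=="__main__":
    out=[]
    for s in itertools.product((1,-1),repeat=7):
        if s[1]<0: continue
        for o1 in np.arange(4)*np.pi/2:
            for o7 in np.arange(4)*np.pi/2:
                e=sum((fk(q,s,o1,o7,np.zeros(6))[1].inv()*R.from_quat(r)).magnitude() for q,p,r in D)
                out.append((e,s,o1,o7))
    out.sort(key=lambda t:t[0])
    for e,s,o1,o7 in out[:4]:
        f=lambda L:np.concatenate([fk(q,s,o1,o7,L)[0]-p for q,p,r in D]+[.01*np.array(L[4:])])
        g=least_squares(f,[.3,.4,.4,.2,0,0]);print(round(e,3),s,round(o1,2),round(o7,2),g.x.round(4),f(g.x).round(4)[:3*len(D)])
E
python3 kin.py
```

```text
0.001 (-1, 1, -1, 1, -1, 1, -1) 0.0 1.57 [-21.4192   0.5242   0.187  -21.2663   0.0248  -0.2355] [ 0.0001  0.     -0.0002 -0.      0.      0.0002]
0.002 (-1, 1, -1, 1, -1, 1, -1) 4.71 0.0 [3.277235e+02 8.552000e-01 2.081900e+00 3.237907e+02 9.000000e-04
 3.864500e+00] [-0.0008  0.0012  0.0034 -0.0004 -0.0005 -0.0034]
0.002 (-1, 1, -1, 1, -1, 1, -1) 1.57 3.14 [-4.448921e+02  2.373000e-01 -1.689100e+00 -4.429322e+02  5.523000e-01
 -1.784400e+00] [-0.0003  0.0006 -0.0014 -0.0002 -0.0004  0.0014]
0.003 (-1, 1, -1, 1, -1, 1, -1) 3.14 4.71 [-95.7494   0.5682   0.2059 -97.8751   0.5284   2.3156] [ 0.0007  0.0006  0.0022 -0.0002  0.0002 -0.0022]
```

>>> play_rows(translation=[[0.0315, -0.034, 0], [0.031, -0.0335, 0], [0, 0, 0.03], [0, 0, 0.04], [0, 0, 0.05], [0, 0, 0.05], [0, 0, 0.05], [0, 0, 0.05], [0, 0, 0.04], [0, 0, 0.025], [0, 0, 0.014], [0, 0, 0], [0, 0, 0], [0, 0, 0], [0, 0, 0], [0, 0, 0], [0, 0, 0]], delta_rot=[[0, 0, 0], [0, 0, 0], [0, 0, -9.5], [0, 0, -9.5], [0, 0, -9.5], [0, 0, 0], [0, 0, 0], [0, 0, 0], [0, 0, 0], [0, 0, 0], [0, 0, 0], [0, 0, 0], [0, 0, 0], [0, 0, 0], [0, 0, 0], [0, 0, 0], [0, 0, 0]], grip=[1, 1, 1, 1, 1, 1, 1, 1, 1, 1, 1, 1, -1, -1, -1, -1, -1], squeeze=20)

```text
clock: 6.6
tool_pos: [0.5013, 0.2244, 0.0745]
eef_rot: [0.927, 0.374, 0.001, -0.0]
contact_force: [-0.8, -1.3, 6.0]
opening: 0.704
finger_force: 20.0
```

```bash
python3 st.py
```

```text
t 6.6 q [-0.336, 0.969, -0.286, 1.923, 0.734, 0.355, -2.007] p [0.5013, 0.2244, 0.0745] open 0.704 ff 19.99 F [-0.78, -1.3, 6.04]
[[0.72, 0.694, 0.001], [0.694, -0.72, 0.001], [0.001, 0.0, -1.0]]
```

>>> play_rows(translation=[[0, 0, -0.03], [0, 0, -0.06], [0, 0, -0.06], [0, 0, -0.06], [-0.002, -0.045, 0], [-0.002, -0.045, 0], [-0.002, -0.045, 0], [-0.002, -0.045, 0], [-0.002, -0.045, 0], [-0.002, -0.045, 0], [-0.002, -0.045, 0], [-0.002, -0.045, 0], [-0.002, -0.045, 0], [-0.002, -0.045, 0], [-0.002, -0.045, 0], [-0.002, -0.045, 0], [0, 0, 0], [0, 0, 0], [0, 0, 0], [0, 0, 0]], delta_rot=[[0, 0, 0], [0, 0, 0], [0, 0, 0], [0, 0, 0], [0, 0, 0], [0, 0, 0], [0, 0, 0], [0, 0, 0], [0, 0, 0], [0, 0, 0], [0, 0, 0], [0, 0, 0], [0, 0, 0], [0, 0, 0], [0, 0, 0], [0, 0, 0], [0, 0, -9], [0, 0, -9], [0, 0, -9], [0, 10, 0]], grip=[-1, -1, -1, -1, -1, -1, -1, -1, -1, -1, -1, -1, -1, -1, -1, -1, -1, -1, -1, -1])

```text
clock: 9.1
tool_pos: [0.1099, 0.5975, 0.2826]
eef_rot: [0.811, 0.578, 0.072, -0.052]
contact_force: [0.5, 0.9, -1.3]
opening: 0.701
finger_force: 20.0
```

```bash
python3 st.py; python3 kin.py|head -1
```

```text
t 9.1 q [-1.18, 0.673, -0.512, 1.776, 0.612, 0.673, -2.369] p [0.1099, 0.5975, 0.2826] open 0.701 ff 19.95 F [0.47, 0.9, -1.32]
[[0.322, 0.945, 0.056], [0.93, -0.327, 0.168], [0.177, -0.002, -0.984]]
0.001 (-1, 1, -1, 1, -1, 1, -1) 0.0 1.57 [0.3533 0.5426 0.249  0.2542 0.1062 0.0084] [ 0.0229  0.0189 -0.0132  0.0064 -0.0038  0.0036  0.0021  0.0205  0.0089
```

>>> play_rows(translation=[[0, 0, 0], [0, 0, 0], [0, 0, 0]], delta_rot=[[0, 10, 0], [0, 10, 0], [0, 10, 0]], grip=[-1, -1, -1])

```text
clock: 9.48
tool_pos: [0.1108, 0.6145, 0.3026]
eef_rot: [0.786, 0.558, 0.223, -0.147]
contact_force: [0.7, 0.3, -2.0]
opening: 0.705
finger_force: 20.0
```

```bash
python3 st.py; python3 kin.py|head -1
```

```text
t 9.47 q [-1.683, 0.59, 0.23, 2.012, 0.803, 0.051, -2.653] p [0.1108, 0.6145, 0.3026] open 0.705 ff 19.96 F [0.73, 0.29, -2.03]
[[0.278, 0.942, 0.186], [0.811, -0.334, 0.48], [0.514, 0.017, -0.857]]
0.001 (-1, 1, -1, 1, -1, 1, -1) 0.0 1.57 [0.3749 0.5659 0.2774 0.2937 0.0663 0.0196] [ 0.0279  0.0216 -0.0141 -0.0086  0.0078 -0.0021 -0.0073  0.024   0.0075
```

```bash
cat > fit2.py <<'E'
from kin import *
S=(-1,1,-1,1,-1,1,-1)
def fk2(q,L):
    Z=lambda a:R.from_euler("z",a); Y=lambda a:R.from_euler("y",a)
    A=Z(-q[0]); p=np.array([0,0,L[0]])+A.apply([L[4],0,0]); A=A*Y(q[1])
    p=p+A.apply([L[5],0,L[1]]); A=A*Z(-q[2])*Y(q[3]); p=p+A.apply([L[6],0,L[2]]); A=A*Z(-q[4])*Y(q[5]); p=p+A.apply([L[7],0,L[3]])
    return p,A*Z(-q[6]+np.pi/2)
def fit(w=1e-3):
    f=lambda L:np.concatenate([fk2(q,L)[0]-p for q,p,r in D]+[w*np.array(L[4:])])
    g=least_squares(f,[.3,.4,.4,.2,0,0,0,0]); return g.x,f(g.x)[:3*len(D)]
if __name__=="__main__":
    for q,p,r in D: print(((fk2(q,np.zeros(8))[1].inv()*R.from_quat(r)).magnitude()).round(4),end=" ")
    for w in (1e-1,1e-2,1e-4):
        a,b=fit(w);print(a.round(4),b.round(4))
E
python3 fit2.py
```

```text
Traceback (most recent call last):
  File "fit2.py", line 12, in <module>
    for q,p,r in D: print(((fk2(q,np.zeros(8))[1].inv()*R.from_quat(r)).magnitude()).round(4),end=" ")
                          ^^^^^^^^^^^^^^^^^^^^^^^^^^^^^^^^^^^^^^^^^^^^^^^^^^^^^^^^^^^^^^^^
AttributeError: 'float' object has no attribute 'round'
```

```bash
sed -i 's/((fk2(q,np.zeros(8))\[1\].inv()\*R.from_quat(r)).magnitude()).round(4)/round(float((fk2(q,np.zeros(8))[1].inv()*R.from_quat(r)).magnitude()),4)/' fit2.py; python3 fit2.py
```

```text
0.0015 0.0 0.0 0.0 0.0 [0.3669 0.5967 0.3486 0.2623 0.0385 0.0296 0.04   0.0633] [ 0.0285  0.0117 -0.0036 -0.0057  0.0043  0.0092  0.0017 -0.0061  0.0065
  0.0081  0.0001 -0.0012 -0.0098  0.0061 -0.0109]
[0.3682 0.5998 0.3499 0.2627 0.0396 0.0295 0.044  0.064 ] [ 0.0287  0.011  -0.0041 -0.0055  0.0041  0.0091  0.0015 -0.0068  0.007
  0.0085  0.0002 -0.0014 -0.0093  0.0057 -0.0106]
[0.3682 0.5998 0.3499 0.2627 0.0396 0.0295 0.044  0.0641] [ 0.0287  0.011  -0.0041 -0.0055  0.0041  0.0091  0.0015 -0.0068  0.007
  0.0085  0.0002 -0.0014 -0.0092  0.0057 -0.0106]
```

```bash
cat > fit3.py <<'E'
import json,numpy as np
from scipy.spatial.transform import Rotation as R
D=[json.loads(l) for l in open("log.txt")]
Z=lambda a:R.from_euler("z",a); Y=lambda a:R.from_euler("y",a)
def frames(q):
    A1=Z(-q[0]);A2=A1*Y(q[1]);A3=A2*Z(-q[2]);A4=A3*Y(q[3]);A5=A4*Z(-q[4]);A6=A5*Y(q[5]);return [A.as_matrix() for A in(A1,A2,A3,A4,A5,A6)],A6*Z(-q[6]+np.pi/2)
def M(q):
    A,_=frames(q); z=np.array([0,0,1.])
    return np.c_[z,A[0][:,0],A[0][:,1],A[1][:,0],A[1][:,2],A[2][:,0],A[2][:,1],A[3][:,0],A[3][:,2],A[4][:,0],A[4][:,1],A[5][:,0],A[5][:,2]]
names="h0 a1x a1y a2x L1 a3x a3y a4x L2 a5x a5y a6x L3".split()
def fit(lam=3e-3):
    m=np.vstack([M(d[0]) for d in D]);y=np.concatenate([d[1] for d in D])
    wt=np.array([0.1 if n[0] in"hL" else 1 for n in names]);pr=np.array([.35 if n=="h0" else .4 if n=="L1" else .35 if n=="L2" else .22 if n=="L3" else 0 for n in names])
    x=np.linalg.lstsq(np.vstack([m,lam*np.diag(wt)]),np.r_[y,lam*wt*pr],rcond=None)[0];return x,m@x-y
if __name__=="__main__":
    for lam in(3e-2,3e-3):
        x,e=fit(lam);print(dict(zip(names,x.round(3).tolist())),(e*1e3).round(1).tolist())
E
python3 fit3.py
```

```text
{'h0': 0.347, 'a1x': 0.0, 'a1y': -0.018, 'a2x': 0.001, 'L1': 0.562, 'a3x': -0.001, 'a3y': -0.026, 'a4x': -0.001, 'L2': 0.345, 'a5x': 0.0, 'a5y': -0.001, 'a6x': 0.001, 'L3': 0.262} [-0.0, 0.0, -0.1, -0.0, 0.1, -0.0, -0.0, -0.0, -0.0, 0.1, 0.1, 0.1, -0.0, -0.0, -0.0]
{'h0': 0.347, 'a1x': 0.0, 'a1y': -0.018, 'a2x': 0.0, 'L1': 0.562, 'a3x': 0.0, 'a3y': -0.027, 'a4x': -0.001, 'L2': 0.345, 'a5x': 0.0, 'a5y': -0.001, 'a6x': 0.001, 'L3': 0.262} [-0.1, -0.0, -0.0, -0.0, 0.1, 0.0, -0.0, -0.0, 0.0, 0.0, 0.0, -0.0, -0.0, 0.0, -0.0]
```

```bash
cat > ik.py <<'E'
from fit3 import *
from scipy.optimize import least_squares
X,_=fit()
lo=np.array([-3.01,-.46,-1.47,.13,-1,.04,-2.66]);hi=np.array([3.01,2.08,1.51,2.56,4.14,2.09,2.66])
def fk(q): return M(q)@X, frames(q)[1]
def toolR(yaw,pitch,up):
    "d: yaw dir, pitch below horizontal (deg; >90 leans back). up=+1: tool x is the upper side"
    a,b=np.radians([yaw,pitch]); h=np.array([np.cos(a),np.sin(a),0]);k=np.array([0,0,1.])
    z=h*np.cos(b)-k*np.sin(b); x=up*(h*np.sin(b)+k*np.cos(b)); return R.from_matrix(np.c_[x,np.cross(z,x),z])
def ik(p,Rt,starts):
    best=[]
    for q0 in starts:
        f=lambda q:np.r_[(fk(q)[0]-p)*5,(Rt.inv()*fk(q)[1]).as_rotvec(),1e-3*(q-(lo+hi)/2)/(hi-lo)]
        s=least_squares(f,np.clip(q0,lo+.01,hi-.01),bounds=(lo+.03,hi-.03),max_nfev=60); best.append((np.linalg.norm(s.fun[:6]),s.x))
    return min(best,key=lambda b:b[0])
rng=np.random.default_rng(0)
rand=lambda n:[rng.uniform(lo,hi) for _ in range(n)]
E
cat > t.py <<'E'
from ik import *
g=np.array([.65,-.15,.04])
for up in(1,-1):
    for yaw in(-60,-75,-90,-105):
        for pit in(20,35):
            Rt=toolR(yaw,pit,up);e,q=ik(g-.045*Rt.as_matrix()[:,2],Rt,rand(12));print("final",up,yaw,pit,round(e,3),q.round(2).tolist() if e<.02 else "")
E
time python3 t.py
```

```text
Traceback (most recent call last):
  File "t.py", line 6, in <module>
    Rt=toolR(yaw,pit,up);e,q=ik(g-.045*Rt.as_matrix()[:,2],Rt,rand(12));print("final",up,yaw,pit,round(e,3),q.round(2).tolist() if e<.02 else "")
                             ~~^^^^^^^^^^^^^^^^^^^^^^^^^^^^^^^^^^^^^^^^
  File "ik.py", line 14, in ik
    s=least_squares(f,np.clip(q0,lo+.01,hi-.01),bounds=(lo+.03,hi-.03),max_nfev=60); best.append((np.linalg.norm(s.fun[:6]),s.x))
ValueError: Initial guess is outside of provided bounds

real	0m1.656s
user	0m1.861s
sys	0m0.236s
```

```bash
sed -i 's/lo+.01,hi-.01/lo+.04,hi-.04/' ik.py; time python3 t.py
```

```text
final 1 -60 20 0.0 [-0.28, 1.32, -0.01, 1.92, 1.85, 1.25, 1.48]
final 1 -60 35 0.0 [-0.23, 1.18, 0.02, 1.95, 1.87, 0.94, 1.58]
final 1 -75 20 0.0 [-0.34, 1.32, 0.07, 1.7, 1.46, 1.17, 1.7]
final 1 -75 35 0.0 [-0.19, 1.19, -0.08, 1.75, 1.5, 1.04, 1.8]
final 1 -90 20 0.0 [-0.37, 1.36, 0.17, 1.46, 1.08, 1.2, 1.95]
final 1 -90 35 0.0 [-0.26, 1.23, 0.06, 1.54, 1.08, 1.04, 2.01]
final 1 -105 20 0.0 [-0.24, 1.41, 0.01, 1.19, 0.96, 1.5, 2.05]
final 1 -105 35 0.0 [0.07, 1.34, -0.58, 1.29, 1.29, 1.65, 1.92]
final -1 -60 20 0.0 [-0.87, 1.81, 1.17, 1.95, 3.38, 0.14, 2.56]
final -1 -60 35 0.0 [-0.75, 1.57, 1.07, 1.97, 3.65, 0.24, 2.53]
final -1 -75 20 0.0 [-0.71, 1.53, 0.78, 1.72, 0.91, 0.49, -1.16]
final -1 -75 35 0.0 [-0.19, 1.19, -0.08, 1.75, 1.5, 1.04, -1.34]
final -1 -90 20 0.0 [-0.38, 1.37, 0.2, 1.46, 1.06, 1.17, -1.18]
final -1 -90 35 0.0 [-0.46, 1.3, 0.47, 1.55, 0.71, 0.75, -0.89]
final -1 -105 20 0.0 [-0.33, 1.42, 0.21, 1.19, 0.81, 1.39, -1.01]
final -1 -105 35 0.0 [-0.23, 1.28, 0.08, 1.31, 0.82, 1.22, -1.02]
real	1m37.180s
user	1m37.405s
sys	0m0.151s
```

```bash
cat > near.py <<'E'
from ik import *
def near(p,Rt,q0,w=.02):
    q0=np.clip(q0,lo+.05,hi-.05)
    for ww in (w,w/10,w/100):
        f=lambda q:np.r_[(fk(q)[0]-p)*5,(Rt.inv()*fk(q)[1]).as_rotvec(),ww*(q-q0)]
        s=least_squares(f,np.clip(q0,lo+.041,hi-.041),bounds=(lo+.04,hi-.04),max_nfev=40); q0=s.x
    return np.linalg.norm(s.fun[:6]),s.x
E
cat > t.py <<'E'
from near import *
qf=[-0.19,1.19,-.08,1.75,1.5,1.04,1.8]
for az,r in((70,.6),(70,.5),(55,.6)):
  for rel in(-50,-65,-80):
    a=np.radians(az);c=np.array([r*np.cos(a),r*np.sin(a),0]);yaw=az+rel;print("site",c.round(2),"yaw",yaw)
    q=np.array(qf);q[0]-=np.radians(az+13)
    for name,pit,h in(("lay15",15,.045),("lay60",60,.25),("down",90,.25),("lift20",20,.3),("p60",60,.3),("g110",110,.15),("g110low",110,.035)):
        Rt=toolR(yaw,pit,1);e,q=near(c+[0,0,h]-.045*Rt.as_matrix()[:,2],Rt,q);print(" ",name,round(e,3),q.round(2).tolist())
E
time python3 t.py
```

```text
site [0.21 0.56 0.  ] yaw 20
  lay15 0.0 [-1.82, 1.37, -0.0, 2.02, 1.73, 1.35, 1.31]
  lay60 0.0 [-1.22, 0.66, -0.52, 1.94, 1.2, 0.88, 2.5]
  down 0.166 [-0.68, 1.02, -1.43, 1.72, 1.14, 1.39, 2.62]
  lift20 0.0 [-1.21, 1.02, -1.06, 2.13, 1.7, 2.04, 1.92]
  p60 0.0 [-0.82, 0.93, -1.43, 1.87, 1.39, 1.61, 2.46]
  g110 0.313 [-0.61, 1.25, -1.43, 1.69, 1.12, 1.29, 2.62]
  g110low 0.27 [-0.61, 1.45, -1.43, 1.7, 1.32, 1.3, 2.62]
site [0.21 0.56 0.  ] yaw 5
  lay15 0.0 [-1.83, 1.35, 0.02, 1.81, 1.41, 1.29, 1.55]
  lay60 0.0 [-1.31, 0.68, -0.42, 1.83, 1.02, 0.98, 2.43]
  down 0.0 [-0.67, 1.01, -1.37, 1.63, 1.0, 1.37, 2.62]
  lift20 0.0 [-1.3, 1.01, -0.93, 1.91, 1.52, 2.02, 1.9]
  p60 0.0 [-0.89, 0.93, -1.36, 1.76, 1.3, 1.68, 2.28]
  g110 0.119 [-0.57, 1.26, -1.43, 1.63, 1.02, 1.26, 2.62]
  g110low 0.083 [-0.56, 1.47, -1.43, 1.63, 1.22, 1.26, 2.62]
site [0.21 0.56 0.  ] yaw -10
  lay15 0.0 [-1.77, 1.37, -0.03, 1.58, 1.16, 1.41, 1.75]
  lay60 0.0 [-1.33, 0.73, -0.4, 1.71, 0.88, 1.11, 2.33]
  down 0.0 [-0.83, 0.79, -0.88, 1.63, 0.68, 1.05, 2.62]
  lift20 0.0 [-1.53, 0.92, -0.43, 1.69, 1.23, 1.75
[... 2078 characters left out ...]
62]
  lift20 0.0 [-1.03, 1.01, -0.93, 1.91, 1.52, 2.02, 1.9]
  p60 0.0 [-0.63, 0.93, -1.36, 1.76, 1.3, 1.68, 2.28]
  g110 0.119 [-0.31, 1.26, -1.43, 1.63, 1.02, 1.26, 2.62]
  g110low 0.083 [-0.3, 1.47, -1.43, 1.63, 1.22, 1.26, 2.62]
site [0.34 0.49 0.  ] yaw -25
  lay15 0.0 [-1.51, 1.37, -0.03, 1.58, 1.16, 1.41, 1.75]
  lay60 0.0 [-1.07, 0.73, -0.4, 1.71, 0.88, 1.11, 2.33]
  down 0.0 [-0.57, 0.79, -0.88, 1.63, 0.68, 1.05, 2.62]
  lift20 0.0 [-1.27, 0.92, -0.43, 1.69, 1.23, 1.75, 1.97]
  p60 0.0 [-0.89, 0.73, -0.74, 1.65, 0.98, 1.36, 2.29]
  g110 0.0 [-0.3, 1.15, -1.23, 1.63, 0.83, 1.04, 2.62]
  g110low 0.0 [-0.33, 1.3, -1.13, 1.66, 0.98, 0.91, 2.58]
real	0m16.849s
user	0m16.875s
sys	0m0.323s
```

The kinematics are identified to within 0.1 mm. I'll unwind the tool yaw to the other end of joint 7 so the sideways lay-down and regrasp can be reached.

>>> play_rows(translation=[[0, 0, 0], [0, 0, 0], [0, 0, 0], [-0.028, 0.034, 0], [-0.028, 0.034, 0], [-0.028, 0.034, 0], [0, 0, 0], [0, 0, 0], [0, 0, 0], [0, 0, 0], [0, 0, 0], [0, 0, 0], [0, 0, 0], [0, 0, 0], [0, 0, 0], [0, 0, 0], [0, 0, 0], [0, 0, 0], [0, 0, 0], [0, 0, 0]], delta_rot=[[0, -10.4, 0], [0, -10.4, 0], [0, -10.4, 0], [0, 0, 0], [0, 0, 0], [0, 0, 0], [0, 0, -10.5], [0, 0, -10.5], [0, 0, -10.5], [0, 0, -10.5], [0, 0, -10.5], [0, 0, -10.5], [0, 0, -10.5], [0, 0, -10.5], [0, 0, -10.5], [0, 0, -10.5], [0, 0, -10.5], [0, 0, -10.5], [0, 0, -10.5], [0, 0, -10.5]], grip=[-1, -1, -1, -1, -1, -1, -1, -1, -1, -1, -1, -1, -1, -1, -1, -1, -1, -1, -1, -1])

```text
clock: 11.98
tool_pos: [0.1802, 0.5058, 0.2826]
eef_rot: [-0.322, 0.944, 0.039, 0.052]
contact_force: [1.0, -0.5, -1.4]
opening: 0.703
finger_force: 20.0
```

```bash
python3 st.py
```

```text
t 11.97 q [-0.706, 0.784, -1.11, 1.926, 1.002, 0.964, -0.074] p [0.1802, 0.5058, 0.2826] open 0.703 ff 19.95 F [0.97, -0.53, -1.4]
[[-0.787, -0.613, 0.074], [-0.604, 0.789, 0.107], [-0.124, 0.04, -0.992]]
```

>>> play_rows(translation=[[0, 0, 0], [0, 0, 0], [0, 0, 0], [0, 0, 0], [0, 0, 0], [0, 0, 0], [0, 0, 0], [0, 0, 0], [0, 0, 0], [0, 0, 0]], delta_rot=[[0, 0, -10.5], [0, 0, -10.5], [0, 0, -10.5], [0, 0, -10.5], [0, 0, -10.5], [0, 0, -10.5], [0, 0, -10.5], [0, 0, -10.5], [0, 0, -10.5], [0, 0, -10.5]], grip=[-1, -1, -1, -1, -1, -1, -1, -1, -1, -1])

```text
clock: 13.22
tool_pos: [0.1802, 0.5058, 0.2824]
eef_rot: [0.945, -0.319, 0.018, -0.063]
contact_force: [-0.3, -0.1, -1.3]
opening: 0.701
finger_force: 20.0
```

```bash
python3 st.py
```

```text
t 13.22 q [-0.618, 0.945, -1.403, 1.922, 1.146, 1.22, 1.626] p [0.1802, 0.5058, 0.2824] open 0.701 ff 19.95 F [-0.27, -0.07, -1.34]
[[0.795, -0.602, 0.074], [-0.606, -0.788, 0.107], [-0.006, -0.13, -0.992]]
```

```bash
cat > to.py <<'E'
from near import *
import sys,json
def go(targets):
    "targets: list of (tcp pos, R). prints, in the tool's axes, translation & rotation of each leg + predicted q"
    from plant import r
    s=r.get_state();p=np.array(s["tool_pos"]);A=R.from_quat(s["eef_rot"]);q=np.array(s["q"])
    for pt,Rt in targets:
        rv=np.degrees((A.inv()*Rt).as_rotvec());e,q=near(pt,Rt,q)
        print("tr",A.inv().apply(np.array(pt)-p).round(4).tolist(),"rot",rv.round(1).tolist(),"n",round(np.linalg.norm(rv)/10.5,1),"ik",round(e,3),q.round(2).tolist())
        p,A=np.array(pt),Rt
E
python3 - <<'E'
from to import *
for y in(-30,-20):
    go([([.17,.51,.28],toolR(y,60,1)),([.17,.51,.28],toolR(y,15,1)),([.17,.51,.063],toolR(y,15,1))])
E
```

```text
tr [-0.0106, 0.0031, 0.0021] rot [-5.4, 29.8, -9.1] n 3.0 ik 0.0 [-0.96, 0.97, -1.18, 1.74, 1.07, 1.67, 1.73]
tr [0.0, 0.0, 0.0] rot [-0.0, 45.0, 0.0] n 4.3 ik 0.0 [-1.39, 1.08, -0.64, 1.63, 1.06, 2.05, 1.7]
tr [-0.2096, 0.0, 0.0562] rot [0.0, 0.0, 0.0] n 0.0 ik 0.0 [-1.42, 1.43, -0.57, 1.51, 1.17, 1.91, 1.54]
tr [-0.0106, 0.0031, 0.0021] rot [-2.8, 29.0, -18.8] n 3.3 ik 0.0 [-0.95, 0.95, -1.2, 1.81, 1.14, 1.64, 1.83]
tr [0.0, 0.0, 0.0] rot [0.0, 45.0, -0.0] n 4.3 ik 0.0 [-1.37, 1.07, -0.72, 1.75, 1.18, 2.05, 1.68]
tr [-0.2096, 0.0, 0.0562] rot [0.0, 0.0, 0.0] n 0.0 ik 0.0 [-1.41, 1.43, -0.63, 1.63, 1.31, 1.94, 1.51]
```

>>> play_rows(translation=[[-0.011, 0.003, 0.002], [0, 0, 0], [0, 0, 0], [0, 0, 0], [-0.03, 0, 0.052], [-0.03, 0, 0.052], [0, 0, 0], [0, 0, 0], [0, 0, 0], [0, 0, 0], [0, 0, 0], [0, 0, 0]], delta_rot=[[-0.7, 7.25, -4.7], [-0.7, 7.25, -4.7], [-0.7, 7.25, -4.7], [-0.7, 7.25, -4.7], [0, 0, 0], [0, 0, 0], [0, 9, 0], [0, 9, 0], [0, 9, 0], [0, 9, 0], [0, 9, 0], [0, 0, 0]], grip=[-1, -1, -1, -1, -1, -1, -1, -1, -1, -1, -1, -1])

```text
clock: 14.72
tool_pos: [0.1683, 0.5108, 0.1587]
eef_rot: [0.781, -0.139, 0.599, 0.108]
contact_force: [-0.4, 0.2, -0.7]
opening: 0.701
finger_force: 20.0
```

```bash
python3 st.py;  python3 - <<'E'
from to import *
go([([.17,.51,.063],toolR(-20,15,1))])
E
```

```text
t 14.72 q [-1.377, 1.285, -0.709, 1.707, 1.253, 2.015, 1.548] p [0.1683, 0.5108, 0.1587] open 0.701 ff 19.97 F [-0.44, 0.18, -0.73]
[[0.245, -0.347, 0.906], [-0.088, -0.938, -0.335], [0.966, 0.002, -0.26]]
tr [-0.0919, 0.0, 0.0267] rot [0.3, 0.1, 0.0] n 0.0 ik 0.0 [-1.39, 1.44, -0.66, 1.63, 1.33, 1.97, 1.5]
```

>>> play_rows(translation=[[-0.04, 0, 0.011], [-0.03, 0, 0.009], [-0.022, 0, 0.006], [0, 0, 0], [0, 0, 0], [0, 0, 0], [0, 0, 0], [0, 0, -0.02], [0, 0, -0.03], [0.02, 0, -0.04], [0.05, 0, 0]], delta_rot=[[0, 0, 0], [0, 0, 0], [0, 0, 0], [0, 0, 0], [0, 0, 0], [0, 0, 0], [0, 0, 0], [0, 0, 0], [0, 0, 0], [0, 0, 0], [0, 0, 0]], grip=[-1, -1, -1, -1, 1, 1, 1, 1, 1, 1, 1])

```text
clock: 16.1
tool_pos: [0.1007, 0.5354, 0.1558]
eef_rot: [0.783, -0.138, 0.597, 0.106]
contact_force: [0.4, 0.1, -0.3]
opening: 1.003
finger_force: 0.0
```

```bash
python3 st.py;  python3 - <<'E'
from cup import *
fitcup(.215,.49,w=(.026,.031,.062))
a=[]
for n,pt in(("top",[.215,.49,.03]),("scene",[.215,.49,.03])):
    im=r.snapshot(n);u,v=proj(cal(n),pt)[0].astype(int);u,v=np.clip(u,60,579),np.clip(v,60,419);a.append(cv2.resize(im[v-60:v+60,u-60:u+60],(390,390)))
cv2.imwrite("pics/lay.png",np.hstack(a))
E
```

```text
t 16.1 q [-1.498, 1.298, -0.696, 1.595, 1.185, 2.033, 1.572] p [0.1007, 0.5354, 0.1558] open 1.003 ff 0.0 F [0.4, 0.14, -0.26]
[[0.249, -0.343, 0.906], [-0.089, -0.939, -0.331], [0.964, 0.002, -0.265]]
scene [0.61  0.118 0.03 ] 881 0.94
scene [0.317 0.303 0.03 ] 1273 0.85
scene [0.604 0.348 0.03 ] 1549 0.69
scene [0.204 0.503 0.03 ] 618 0.66
top [0.609 0.118 0.03 ] 412 0.84
top [0.207 0.499 0.03 ] 534 0.65
top [0.322 0.296 0.03 ] 759 0.65
top [0.607 0.344 0.03 ] 801 0.61
cup [([0.2061, 0.5007, 2.6944], np.float64(0.191)), ([0.2064, 0.5007, 2.6874], np.float64(0.193)), ([0.206, 0.5011, 2.7051], np.float64(0.193)), ([0.2062, 0.5011, -0.4327], np.float64(0.195))] ['scene', 'top']
```

View pics/lay.png

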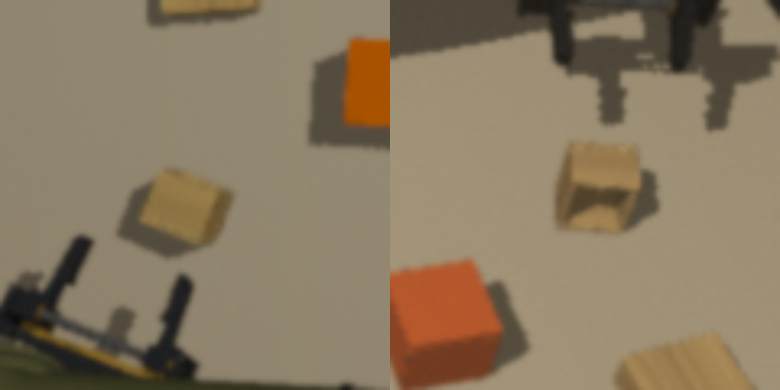

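The cup lies on its side, mouth along +m (yaw about -23°), centred at (0.206,0.501). I'll plan the regrasp next.

```bash
python3 - <<'E'
from to import *
c=np.array([.2062,.501,.031])
for y in(-23,):
    G=toolR(y,110,1);d=G.as_matrix()[:,2]
    go([([.14,.52,.27],toolR(y,60,1)),(c-.165*d,G),(c-.045*d,G)])
    G2=toolR(y,110,-1);d=G2.as_matrix()[:,2]
    print(G.as_matrix().round(3).tolist())
E
```

```text
tr [0.1205, 0.0016, 0.0062] rot [-2.1, -44.9, 1.7] n 4.3 ik 0.0 [-1.03, 0.96, -1.15, 1.77, 1.09, 1.63, 1.76]
tr [0.0661, -0.0084, 0.1351] rot [0.0, -50.0, -0.0] n 4.8 ik 0.0 [-0.34, 1.24, -1.43, 1.84, 1.05, 1.07, 2.27]
tr [0.0, -0.0, 0.12] rot [0.0, 0.0, 0.0] n 0.0 ik 0.0 [-0.43, 1.39, -1.3, 1.89, 1.29, 0.95, 2.11]
[[0.865, -0.391, -0.315], [-0.367, -0.921, 0.134], [-0.342, 0.0, -0.94]]
```

>>> play_rows(translation=[[0.04, 0, 0.002], [0.04, 0, 0.002], [0.04, 0.001, 0.002], [0, 0, 0], [0, 0, 0], [0, 0, 0], [0, 0, 0], [0, 0, 0], [0, 0, 0], [0, 0, 0], [0, 0, 0], [0, 0, 0], [0, 0, 0], [0.0365, -0.002, 0.009], [0.0365, -0.002, 0.009], [0.0365, -0.002, 0.009], [0.0365, -0.002, 0.009]], delta_rot=[[0, 0, 0], [0, 0, 0], [0, 0, 0], [-0.4, -9, 0.34], [-0.4, -9, 0.34], [-0.4, -9, 0.34], [-0.4, -9, 0.34], [-0.4, -9, 0.34], [0, -10, 0], [0, -10, 0], [0, -10, 0], [0, -10, 0], [0, -10, 0], [0, 0, 0], [0, 0, 0], [0, 0, 0], [0, 0, 0]], grip=[1, 1, 1, 1, 1, 1, 1, 1, 1, 1, 1, 1, 1, 1, 1, 1, 1])

```text
clock: 18.52
tool_pos: [0.2593, 0.4789, 0.1844]
eef_rot: [0.965, -0.196, -0.171, -0.035]
contact_force: [0.2, -0.0, 0.2]
opening: 0.999
finger_force: 0.0
```

```bash
python3 st.py;  python3 - <<'E'
from cup import *
from to import *
b=fitcup(.206,.501,w=(.026,.031,.062),verbose=False)
im=r.snapshot("wrist");cv2.imwrite("pics/w1.png",im)
y=-23
G=toolR(y,110,1);d=G.as_matrix()[:,2];c=np.array([.2062,.501,.031])
go([(c-.165*d,G),(c-.045*d,G)])
cc=cal("wrist");print("expected cup px",proj(cc,[c,c+[0,0,.031]]).round(0).tolist(), proj(cc,[[b[0],b[1],.031]]).round(0).tolist())
E
```

```text
t 18.52 q [-0.348, 1.194, -1.358, 1.844, 1.006, 1.006, 2.311] p [0.2593, 0.4789, 0.1844] open 0.999 ff 0.0 F [0.22, -0.01, 0.2]
[[0.865, -0.39, -0.317], [-0.366, -0.921, 0.135], [-0.344, -0.0, -0.939]]
cup [([0.2053, 0.5008, 2.8423], np.float64(0.529)), ([0.2054, 0.5009, 2.8434], np.float64(0.529)), ([0.2054, 0.5012, -0.3298], np.float64(0.537)), ([0.206, 0.5012, 2.8183], np.float64(0.539))] ['scene', 'top']
tr [0.0011, 0.0006, -0.0] rot [-0.1, 0.2, 0.1] n 0.0 ik 0.0 [-0.35, 1.19, -1.36, 1.85, 1.0, 1.01, 2.31]
tr [0.0, -0.0, 0.12] rot [0.0, 0.0, 0.0] n 0.0 ik 0.0 [-0.45, 1.34, -1.23, 1.89, 1.25, 0.88, 2.13]
expected cup px [[325.0, 226.0], [325.0, 258.0]] [[326.0, 227.0]]
```

View pics/w1.png

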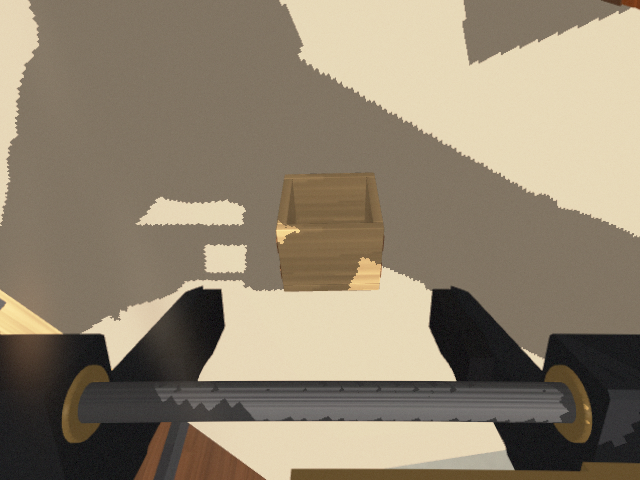

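The wrist view shows the cup centred between the fingers (centre about (330,235), mouth edge level). I'll go down and grip.

>>> play_rows(translation=[[0, 0, 0.04], [0, 0, 0.04], [0, 0, 0.025], [0, 0, 0.015], [0, 0, 0], [0, 0, 0], [0, 0, 0], [0, 0, 0], [0, 0, 0], [0, 0, -0.04], [0, 0, -0.05], [0, 0, -0.05], [0, 0, -0.05]], delta_rot=[[0, 0, 0], [0, 0, 0], [0, 0, 0], [0, 0, 0], [0, 0, 0], [0, 0, 0], [0, 0, 0], [0, 0, 0], [0, 0, 0], [0, 0, 0], [0, 0, 0], [0, 0, 0], [0, 0, 0]], grip=[1, 1, 1, 1, 1, -1, -1, -1, -1, -1, -1, -1, -1], squeeze=20)

```text
clock: 20.4
tool_pos: [0.2812, 0.4694, 0.2531]
eef_rot: [0.965, -0.196, -0.171, -0.036]
contact_force: [1.0, 0.2, -1.6]
opening: 0.7
finger_force: 20.0
```

```bash
python3 st.py;  python3 - <<'E'
from to import *
# legs: pitch to 20 while moving; view pose in front of sander ; final (approx drop spot)
u=np.array([.147,-.989])
g=lambda c,y,p:(np.array(c)-.045*toolR(y,p,1).as_matrix()[:,2],toolR(y,p,1))
go([g([.28,.42,.33],-23,60),g([.35,.38,.33],-45,30),g([.48,.22,.33],-60,20),g([.58,.10,.30],-75,20),g([.62,.05,.15],-78,20),g([.64,-.15,.04],-78,20)])
E
```

```text
t 20.4 q [-0.294, 1.099, -1.414, 1.782, 0.863, 1.091, 2.421] p [0.2812, 0.4694, 0.2531] open 0.7 ff 19.98 F [0.99, 0.24, -1.64]
[[0.865, -0.39, -0.315], [-0.365, -0.921, 0.136], [-0.343, -0.002, -0.939]]
tr [-0.0438, 0.0457, -0.1074] rot [-0.1, 50.1, 0.1] n 4.8 ik 0.0 [-0.7, 0.72, -1.19, 1.87, 1.02, 1.56, 2.05]
tr [0.0493, -0.0051, 0.0475] rot [-15.7, 29.6, 15.7] n 3.5 ik 0.0 [-0.91, 0.88, -0.85, 1.73, 1.04, 1.95, 1.79]
tr [0.0954, 0.0103, 0.1795] rot [-13.6, 9.9, 6.3] n 1.7 ik 0.0 [-0.64, 0.9, -0.7, 1.8, 1.13, 1.95, 1.8]
tr [0.0249, -0.0375, 0.1563] rot [-14.1, -0.0, 5.1] n 1.4 ik 0.0 [-0.4, 0.97, -0.59, 1.65, 1.22, 1.9, 1.92]
tr [-0.1209, -0.0279, 0.1065] rot [-2.8, -0.0, 1.0] n 0.3 ik 0.0 [-0.34, 1.21, -0.52, 1.57, 1.33, 1.8, 1.82]
tr [-0.035, 0.022, 0.2254] rot [0.0, 0.0, 0.0] n 0.0 ik 0.0 [-0.07, 1.35, -0.4, 1.67, 1.62, 1.61, 1.73]
```

>>> play_rows(translation=[[0, 0, 0], [0, 0, 0], [0, 0, 0], [0, 0, 0], [0, 0, 0], [0.018, 0.015, -0.034], [0.018, 0.015, -0.034], [0.018, 0.015, -0.034], [0, 0, 0], [0, 0, 0], [0, 0, 0], [0, 0, 0], [0.016, 0, 0.045], [0.016, 0, 0.045], [0.016, 0, 0.045], [0, 0, 0], [0, 0, 0], [0, -0.01, 0.045], [0, -0.01, 0.045]], delta_rot=[[0, 10, 0], [0, 10, 0], [0, 10, 0], [0, 10, 0], [0, 10, 0], [0, 0, 0], [0, 0, 0], [0, 0, 0], [-3.9, 7.4, 3.9], [-3.9, 7.4, 3.9], [-3.9, 7.4, 3.9], [-3.9, 7.4, 3.9], [0, 0, 0], [0, 0, 0], [0, 0, 0], [-6.8, 5, 3.1], [-6.8, 5, 3.1], [0, 0, 0], [0, 0, 0]], grip=[-1, -1, -1, -1, -1, -1, -1, -1, -1, -1, -1, -1, -1, -1, -1, -1, -1, -1, -1])

```text
clock: 22.78
tool_pos: [0.4196, 0.268, 0.3088]
eef_rot: [0.712, -0.407, 0.496, 0.285]
contact_force: [1.5, -0.4, -0.8]
opening: 0.7
finger_force: 20.0
```

```bash
python3 st.py;  python3 - <<'E'
from to import *
g=lambda c,y,p:(np.array(c)-.045*toolR(y,p,1).as_matrix()[:,2],toolR(y,p,1))
go([g([.48,.22,.33],-60,20),g([.58,.10,.30],-75,20)])
# what does wrist camera see at last pose? project sander points
from h import cal
E
```

```text
t 22.77 q [-0.757, 0.921, -0.603, 1.861, 1.055, 1.847, 1.699] p [0.4196, 0.268, 0.3088] open 0.7 ff 19.98 F [1.54, -0.4, -0.79]
[[0.176, -0.862, 0.475], [-0.298, -0.506, -0.809], [0.938, 0.001, -0.346]]
tr [0.0446, -0.028, 0.0151] rot [-0.4, 0.2, 0.2] n 0.0 ik 0.0 [-0.7, 0.87, -0.59, 1.81, 1.11, 1.87, 1.83]
tr [0.0249, -0.0375, 0.1563] rot [-14.1, -0.0, 5.1] n 1.4 ik 0.0 [-0.46, 0.94, -0.49, 1.65, 1.18, 1.82, 1.95]
```

>>> play_rows(translation=[[0, 0, 0], [0, 0, 0], [-0.003, -0.022, 0.035], [-0.003, -0.022, 0.035], [-0.003, -0.022, 0.035], [-0.003, -0.022, 0.035], [-0.002, -0.022, 0.035], [0, 0, 0]], delta_rot=[[-7.2, 0.1, 2.6], [-7.2, 0.1, 2.6], [0, 0, 0], [0, 0, 0], [0, 0, 0], [0, 0, 0], [0, 0, 0], [0, 0, 0]], grip=[-1, -1, -1, -1, -1, -1, -1, -1])

```text
clock: 23.78
tool_pos: [0.5677, 0.1386, 0.236]
eef_rot: [0.648, -0.499, 0.455, 0.352]
contact_force: [-0.6, 0.8, -0.9]
opening: 0.702
finger_force: 20.0
```

```bash
python3 st.py;  python3 - <<'E'
from h import *
c=cal("wrist");im=r.snapshot("wrist")
def W(a,b,z,p=(.5878,-.2022,.1481)): cc,q=np.cos(p[2]),np.sin(p[2]); return np.array([p[0]+cc*a-q*b,p[1]+q*a+cc*b,z])
pts=[W(a,.115,.012) for a in(-.14,.14)]+[W(a,.042,.128) for a in(0,.05,.1)]+[W(.05,.027,.215)]
uv=proj(c,pts);print(uv.round(0).tolist())
for t in("pawl","tension_arm","drop_spot","sander"):
    print(t,[(np.round(d["point"],3).tolist(),round(d["confidence"],2)) for d in r.look_for("wrist",t)])
for u in uv: cv2.circle(im,tuple(int(v) for v in u),2,(0,0,255),-1)
cv2.imwrite("pics/w2.png",im)
E
```

```text
t 23.77 q [-0.466, 1.066, -0.461, 1.661, 1.2, 1.77, 1.834] p [0.5677, 0.1386, 0.236] open 0.702 ff 19.98 F [-0.6, 0.82, -0.85]
[[0.088, -0.967, 0.238], [-0.327, -0.254, -0.91], [0.941, 0.002, -0.338]]
[[512.0, 330.0], [249.0, 306.0], [386.0, 189.0], [338.0, 186.0], [291.0, 184.0], [341.0, 98.0]]
pawl [([0.66, -0.163, 0.158], 0.57)]
tension_arm [([0.544, -0.172, 0.233], 0.68)]
drop_spot [([0.577, -0.191, 0.147], 0.65)]
sander [([0.573, -0.187, 0.145], 0.85)]
```

View pics/w2.png

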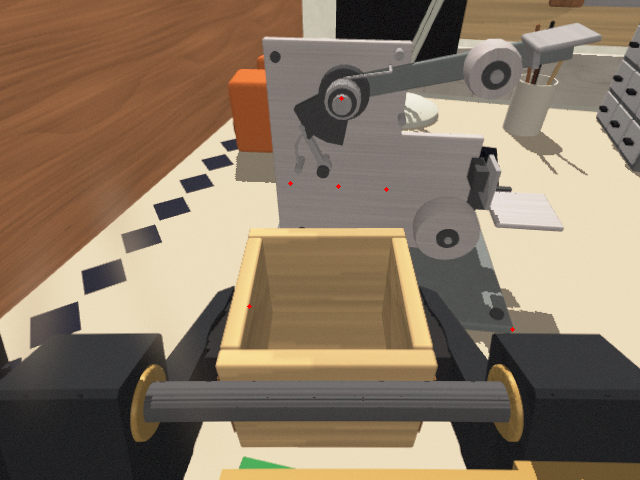

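```bash
python3 - <<'E'
from h import *
c=cal("wrist");im=r.snapshot("wrist")
cv2.imwrite("pics/w3.png",cv2.resize(im[60:200,260:400],None,fx=4,fy=4,interpolation=cv2.INTER_CUBIC))
p=(.5878,-.2022,.1481);cc,q=np.cos(p[2]),np.sin(p[2]);A=np.array([[cc,-q,0],[q,cc,0],[0,0,1]])
def aty(uv,y):
    e,v=ray(c,uv);e=A.T@(e-[p[0],p[1],0]);v=A.T@v;return (e+v*(y-e[1])/v[1]).round(4).tolist()
for n,uv in(("dark end",(322,171)),("grey end",(297,168)),("pawl top",(300,140)),("hub",(342,100)),("wheel rim",(413,230)),("wheel c",(447,238))):
    print(n,[aty(uv,y) for y in(0,.02,.042,.052)])
E
```

```text
dark end [[0.0743, -0.0, 0.1173], [0.0717, 0.02, 0.129], [0.0688, 0.042, 0.1419], [0.0675, 0.052, 0.1478]]
grey end [[0.1037, 0.0, 0.1192], [0.0996, 0.02, 0.1309], [0.0951, 0.042, 0.1436], [0.093, 0.052, 0.1495]]
pawl top [[0.0986, 0.0, 0.1548], [0.0948, 0.02, 0.1646], [0.0905, 0.042, 0.1754], [0.0886, 0.052, 0.1803]]
hub [[0.0532, 0.0, 0.2013], [0.0517, 0.02, 0.2088], [0.05, 0.042, 0.2169], [0.0492, 0.052, 0.2207]]
wheel rim [[-0.0407, 0.0, 0.0402], [-0.0375, 0.02, 0.0558], [-0.0339, 0.042, 0.073], [-0.0322, 0.052, 0.0809]]
wheel c [[-0.0841, 0.0, 0.0313], [-0.0787, 0.02, 0.0474], [-0.0727, 0.042, 0.0651], [-0.0699, 0.052, 0.0732]]
```

View pics/w3.png

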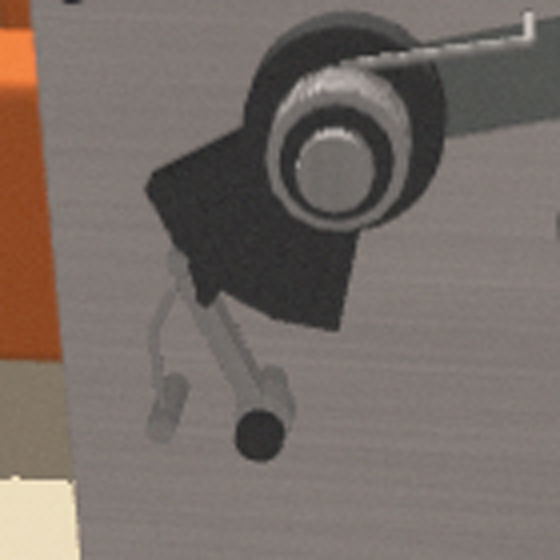

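The dark pin head is at wrist px (325,169). With z=128 mm that gives sander x ≈ 0.069, which agrees with the wheel rim plus 103 mm. I'll check how the cup sits in the grip.

```bash
python3 - <<'E'
from h import *
from to import *
from scipy.optimize import least_squares
c=cal("wrist");s=r.get_state();Rt=R.from_quat(s["eef_rot"]);p=np.array(s["tool_pos"])
ob=np.array([[249,230],[407,230],[434,371],[217,371]])
def pts(o,a=0,dz=0):
    b=np.radians(20+a);up=np.array([np.cos(b),0,-np.sin(b)]);h=np.array([np.sin(b),0,np.cos(b)]);y=np.array([0,1,0])
    ctr=np.array([o,0,.045+dz]);return p+Rt.apply([ctr+.026*up+.031*(i*h+j*y) for i,j in((1,1),(1,-1),(-1,-1),(-1,1))])
print(proj(c,pts(0)).round(0).tolist())
f=lambda x:(proj(c,pts(x[0],x[1]*100,x[2]))-ob).ravel()
g=least_squares(f,[0,0,0]);print("x off,tilt deg,z off",g.x[0].round(4),(g.x[1]*100).round(2),g.x[2].round(4),f(g.x).round(1))
G=lambda c,y,pp:(np.array(c)-.045*toolR(y,pp,1).as_matrix()[:,2],toolR(y,pp,1))
tx=[.6498,-.1505]
h=np.array([np.cos(np.radians(-78)),np.sin(np.radians(-78))])
go([G([*(tx-.16*h),.10],-78,20),G([*tx,.10],-78,20),G([*tx,.042],-78,20)])
E
```

```text
[[401.0, 234.0], [247.0, 235.0], [211.0, 377.0], [435.0, 377.0]]
x off,tilt deg,z off -5.7972 39.69 10.4512 [  79.1   69.5  -80.9   69.5 -107.9  -69.5  111.1  -69.5]
tr [-0.0791, -0.0153, 0.1389] rot [-2.9, -0.0, 1.2] n 0.3 ik 0.0 [-0.34, 1.25, -0.39, 1.62, 1.34, 1.65, 1.76]
tr [0.0547, 0.0, 0.1504] rot [0.0, 0.0, 0.0] n 0.0 ik 0.0 [-0.12, 1.23, -0.31, 1.7, 1.54, 1.51, 1.79]
tr [-0.0545, 0.0, 0.0198] rot [0.0, 0.0, 0.0] n 0.0 ik 0.0 [-0.13, 1.33, -0.29, 1.65, 1.57, 1.51, 1.75]
```

>>> play_rows(translation=[[0, 0, 0], [-0.0112, -0.003, 0.0355], [-0.0112, -0.003, 0.0355], [-0.0112, -0.003, 0.0355], [-0.0112, -0.003, 0.0355], [-0.0112, -0.003, 0.0355], [-0.0112, -0.003, 0.0355], [0.0091, 0, 0.025], [0.0091, 0, 0.025], [0.0091, 0, 0.025], [0, 0, 0]], delta_rot=[[-2.9, 0, 1.2], [0, 0, 0], [0, 0, 0], [0, 0, 0], [0, 0, 0], [0, 0, 0], [0, 0, 0], [0, 0, 0], [0, 0, 0], [0, 0, 0], [0, 0, 0]], grip=[-1, -1, -1, -1, -1, -1, -1, -1, -1, -1, -1])

```text
clock: 25.45
tool_pos: [0.6373, -0.1095, 0.1031]
eef_rot: [0.634, -0.517, 0.447, 0.363]
contact_force: [-0.3, -0.6, -0.6]
opening: 0.702
finger_force: 20.0
```

```bash
python3 st.py;  python3 - <<'E'
from to import *
G=lambda c,y,pp:(np.array(c)-.045*toolR(y,pp,1).as_matrix()[:,2],toolR(y,pp,1))
go([G([.6498,-.1505,.042],-78,20)])
E
```

```text
t 25.45 q [-0.128, 1.253, -0.298, 1.696, 1.54, 1.515, 1.77] p [0.6373, -0.1095, 0.1031] open 0.702 ff 19.98 F [-0.31, -0.62, -0.57]
[[0.067, -0.979, 0.191], [-0.331, -0.202, -0.922], [0.941, -0.002, -0.337]]
tr [-0.0429, -0.0036, 0.0158] rot [0.3, -0.3, -0.2] n 0.0 ik 0.0 [-0.13, 1.33, -0.29, 1.65, 1.57, 1.5, 1.75]
```

>>> play_rows(translation=[[-0.0143, -0.0012, 0.0053], [-0.0143, -0.0012, 0.0053], [-0.0143, -0.0012, 0.0052], [-0.002, 0, 0.0007], [0, 0, 0]], delta_rot=[[0.3, -0.3, -0.2], [0, 0, 0], [0, 0, 0], [0, 0, 0], [0, 0, 0]], grip=[-1, -1, -1, -1, -1])

```text
clock: 26.08
tool_pos: [0.6406, -0.105, 0.0532]
eef_rot: [0.639, -0.515, 0.445, 0.359]
contact_force: [-0.0, 0.4, -1.9]
opening: 0.702
finger_force: 20.0
```

>>> play_rows(translation=[[-0.0014, 0, 0.0005], [0, 0, 0]], delta_rot=[[0, 0, 0], [0, 0, 0]], grip=[-1, -1])

```text
clock: 26.32
tool_pos: [0.6408, -0.1054, 0.0528]
eef_rot: [0.638, -0.515, 0.445, 0.36]
contact_force: [-0.8, 1.3, 1.9]
opening: 0.703
finger_force: 20.0
```

>>> play_rows(translation=[[-0.001, 0, 0.0004], [0, 0, 0]], delta_rot=[[0, 0, 0], [0, 0, 0]], grip=[-1, -1])

```text
clock: 26.58
tool_pos: [0.6408, -0.1054, 0.0526]
eef_rot: [0.638, -0.514, 0.446, 0.36]
contact_force: [-2.2, 2.3, 6.3]
opening: 0.703
finger_force: 20.0
```

```bash
python3 st.py
```

```text
t 26.57 q [-0.136, 1.339, -0.291, 1.644, 1.567, 1.504, 1.743] p [0.6408, -0.1054, 0.0526] open 0.703 ff 19.99 F [-2.23, 2.35, 6.27]
[[0.073, -0.977, 0.198], [-0.335, -0.211, -0.918], [0.939, 0.0, -0.343]]
```

>>> play_rows(translation=[[0, 0, 0], [0, 0, 0], [0, 0, 0], [0, 0, 0], [0, 0, -0.01], [0, 0, -0.02], [0, 0, -0.04], [0, 0, -0.05], [0, 0, -0.05], [0, 0, -0.05], [0, 0, 0]], delta_rot=[[0, 0, 0], [0, 0, 0], [0, 0, 0], [0, 0, 0], [0, 0, 0], [0, 0, 0], [0, 0, 0], [0, 0, 0], [0, 0, 0], [0, 0, 0], [0, 0, 0]], grip=[1, 1, 1, 1, 1, 1, 1, 1, 1, 1, 1])

```text
clock: 27.95
tool_pos: [0.5962, 0.1036, 0.128]
eef_rot: [0.642, -0.514, 0.445, 0.355]
contact_force: [0.8, 0.1, 0.2]
opening: 0.999
finger_force: 0.0
```

```bash
python3 st.py;  python3 - <<'E'
from h import *
c=cal("wrist");im=r.snapshot("wrist")
p=(.5878,-.2022,.1481);cc,q=np.cos(p[2]),np.sin(p[2]);A=np.array([[cc,-q,0],[q,cc,0],[0,0,1]])
# expected rim corners if cup were at drop spot, yaw as tool
h=np.array([.21,-.978,0]);y=np.array([-.978,-.21,0]);ctr=np.array([.6498,-.1505,.064])
uv=proj(c,[ctr+.031*(i*h+j*y) for i,j in((1,1),(1,-1),(-1,-1),(-1,1))]);print(uv.round(0).tolist(),proj(c,[[.6498,-.1505,.012]]).round(0))
for u in uv: cv2.circle(im,tuple(int(v) for v in u),2,(0,0,255),-1)
cv2.imwrite("pics/w4.png",im)
for d in r.silhouettes("wrist","cup"):
    ys,xs=np.nonzero(d["pixels"]);print(round(d["confidence"],2),xs.min(),xs.max(),ys.min(),ys.max())
E
```

```text
t 27.95 q [-0.409, 1.241, -0.425, 1.585, 1.284, 1.695, 1.772] p [0.5962, 0.1036, 0.128] open 0.999 ff 0.0 F [0.77, 0.11, 0.21]
[[0.076, -0.976, 0.206], [-0.343, -0.219, -0.913], [0.936, -0.001, -0.351]]
[[362.0, 147.0], [297.0, 147.0], [292.0, 182.0], [367.0, 182.0]] [[330. 210.]]
0.85 293 367 146 231
0.55 228 299 454 479
```

View pics/w4.png

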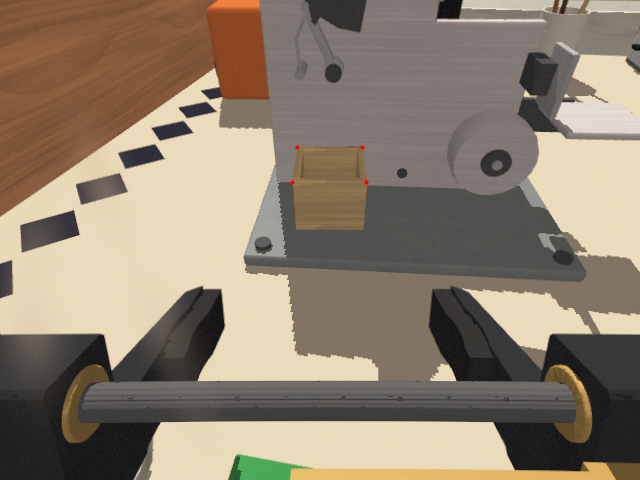

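The cup stands mouth up with its rim corners on the predicted pixels, and the pin is right above it. Now I'll plan the press on the thumb plate.

```bash
python3 - <<'E'
from to import *
P=np.array([.6333,-.1681,.215]);u=np.array([-.989,-.148])
def tip(th): a=.312-th; return np.r_[P[:2]+.179*np.cos(a)*u,.215+.179*np.sin(a)]
for th in(0,.2,.3,.37): print(th,tip(th).round(4))
for y in(-78,-100,-115):
    D=toolR(y,90,1);up=np.array([0,0,.064])
    go([([.57,.10,.30],toolR(-78,20,1)),([.52,.06,.40],toolR(y,60,1)),([.48,0,.40],D),(tip(0)+up+[0,0,.03],D),(tip(.37)+up,D)])
E
```

```text
0 [ 0.4648 -0.1933  0.2699]
0.2 [ 0.4574 -0.1944  0.235 ]
0.3 [ 0.4563 -0.1946  0.2171]
0.37 [ 0.4566 -0.1945  0.2046]
tr [0.1592, 0.0258, -0.0669] rot [-0.3, 0.2, 0.1] n 0.0 ik 0.0 [-0.4, 0.96, -0.47, 1.69, 1.18, 1.79, 1.91]
tr [0.1038, 0.0572, -0.0072] rot [-0.0, -40.0, 0.0] n 3.8 ik 0.0 [0.03, 0.57, -0.79, 1.76, 0.86, 1.39, 2.27]
tr [0.0436, 0.0516, 0.0252] rot [0.0, -30.0, -0.0] n 2.9 ik 0.0 [0.6, 0.57, -1.14, 1.82, 0.57, 1.13, 2.62]
tr [0.1859, 0.055, 0.0361] rot [0.0, 0.0, 0.0] n 0.0 ik 0.093 [1.03, 0.8, -1.43, 1.85, 0.89, 1.3, 2.62]
tr [-0.0005, 0.0083, 0.0953] rot [0.0, 0.0, 0.0] n 0.0 ik 0.0 [1.02, 0.94, -1.37, 1.96, 1.02, 1.19, 2.59]
tr [0.1592, 0.0258, -0.0669] rot [-0.3, 0.2, 0.1] n 0.0 ik 0.0 [-0.4, 0.96, -0.47, 1.69, 1.18, 1.79, 1.91]
tr [0.1038, 0.0572, -0.0072] rot [-17.2, -39.5, 14.4] n 4.3 ik 0.0 [-0.02, 0.62, -0.69, 1.63, 0.71, 1.52, 2.05]
tr [0.0572, 0.029, 0.033] rot [0.0, -30.0, -0.0] n 2.9 ik 0.0 [0.51, 0.49, -0.94, 1.83, 0.45, 1.05, 2.36]
tr [0.193, -0.0186, 0.0361] rot [0.0, 0.0, 0.0] n 0.0 ik 0.0 [0.93, 0.62, -1.04, 1.82, 0.61, 1.07, 2.62]
tr [0.0026, 0.0079, 0.0953] rot [0.0, 0.0, 0.0] n 0.0 ik 0.0 [0.87, 0.73, -0.94, 1.96, 0.78, 0.87, 2.46]
tr [0.1592, 0.0258, -0.0669] rot [-0.3, 0.2, 0.1] n 0.0 ik 0.0 [-0.4, 0.96, -0.47, 1.69, 1.18, 1.79, 1.91]
tr [0.1038, 0.0572, -0.0072] rot [-28.9, -38.6, 24.3] n 5.1 ik 0.0 [-0.03, 0.65, -0.63, 1.54, 0.6, 1.58, 1.9]
tr [0.0617, 0.0109, 0.0356] rot [0.0, -30.0, 0.0] n 2.9 ik 0.0 [0.45, 0.46, -0.82, 1.83, 0.39, 1.02, 2.17]
tr [0.1816, -0.0679, 0.0361] rot [0.0, 0.0, 0.0] n 0.0 ik 0.0 [0.81, 0.54, -0.8, 1.83, 0.46, 0.97, 2.51]
tr [0.0046, 0.007, 0.0953] rot [0.0, 0.0, 0.0] n 0.0 ik 0.0 [0.74, 0.65, -0.7, 1.97, 0.61, 0.74, 2.38]
```

>>> play_rows(translation=[[0.04, 0.0065, -0.0167], [0.04, 0.0065, -0.0167], [0.04, 0.0065, -0.0167], [0.04, 0.0065, -0.0167], [0, 0, 0], [0, 0, 0], [0, 0, 0], [0, 0, 0], [0, 0, 0], [0, 0, -0.05], [0, 0, -0.05], [0, 0, 0], [0, 0, 0], [0, 0, 0]], delta_rot=[[0, 0, 0], [0, 0, 0], [0, 0, 0], [0, 0, 0], [-5.8, -7.7, 4.9], [-5.8, -7.7, 4.9], [-5.8, -7.7, 4.9], [-5.8, -7.7, 4.9], [-5.8, -7.7, 4.9], [0, 0, 0], [0, 0, 0], [0, -10, 0], [0, -10, 0], [0, -10, 0]], grip=[1, 1, 1, 1, -1, -1, -1, -1, -1, -1, -1, -1, -1, -1])

```text
clock: 29.8
tool_pos: [0.5911, 0.1424, 0.3866]
eef_rot: [-0.538, 0.843, -0.001, 0.001]
contact_force: [-0.2, -0.4, -0.6]
opening: 0.008
finger_force: 0.0
```

```bash
python3 st.py;  python3 - <<'E'
from to import *
D=toolR(-115,90,1)
go([([.4648,-.1933,.40],D),([.4648,-.1933,.364],D)])
E
```

```text
t 29.8 q [0.13, 0.681, -0.835, 1.49, 0.525, 1.203, 1.923] p [0.5911, 0.1424, 0.3866] open 0.008 ff 0.0 F [-0.21, -0.36, -0.6]
[[-0.421, -0.907, 0.002], [-0.907, 0.421, -0.0], [-0.001, -0.002, -1.0]]
tr [0.3577, -0.0268, -0.0136] rot [-0.1, 0.0, 0.1] n 0.0 ik 0.0 [0.88, 0.53, -0.92, 1.77, 0.47, 1.09, 2.5]
tr [-0.0, 0.0, 0.036] rot [0.0, 0.0, 0.0] n 0.0 ik 0.0 [0.86, 0.57, -0.89, 1.82, 0.52, 1.0, 2.45]
```

>>> play_rows(translation=[[0.0397, -0.003, -0.0015], [0.0397, -0.003, -0.0015], [0.0397, -0.003, -0.0015], [0.0397, -0.003, -0.0015], [0.0397, -0.003, -0.0015], [0.0397, -0.003, -0.0015], [0.0397, -0.003, -0.0015], [0.0397, -0.003, -0.0015], [0.0397, -0.003, -0.0015], [0, 0, 0.036], [0, 0, 0]], delta_rot=[[0, 0, 0], [0, 0, 0], [0, 0, 0], [0, 0, 0], [0, 0, 0], [0, 0, 0], [0, 0, 0], [0, 0, 0], [0, 0, 0], [0, 0, 0], [0, 0, 0]], grip=[-1, -1, -1, -1, -1, -1, -1, -1, -1, -1, -1])

```text
clock: 31.18
tool_pos: [0.4634, -0.1934, 0.3631]
eef_rot: [-0.538, 0.843, 0.001, -0.003]
contact_force: [-0.3, -0.1, -0.9]
opening: 0.003
finger_force: 0.0
```

```bash
python3 st.py;  python3 - <<'E'
from to import *
from h import *
D=toolR(-115,90,1)
go([([.4648,-.1933,.340],D),([.4566,-.1945,.2686],D)])
im=r.snapshot("scene");c=cal("scene");u,v=proj(c,[.465,-.193,.27])[0].astype(int)
w=r.snapshot("wrist");cv2.imwrite("pics/pr.png",np.hstack([cv2.resize(im[v-50:v+50,u-50:u+50],(400,400),interpolation=cv2.INTER_CUBIC),cv2.resize(w,(400,300))[:, :].copy() if 0 else cv2.copyMakeBorder(cv2.resize(w,(400,300)),0,100,0,0,cv2.BORDER_CONSTANT)]))
E
```

```text
t 31.18 q [0.858, 0.57, -0.899, 1.824, 0.524, 1.012, 2.45] p [0.4634, -0.1934, 0.3631] open 0.003 ff 0.0 F [-0.31, -0.1, -0.89]
[[-0.421, -0.907, -0.007], [-0.907, 0.421, -0.002], [0.005, 0.005, -1.0]]
tr [-0.0008, -0.0013, 0.0231] rot [0.3, -0.3, 0.1] n 0.0 ik 0.0 [0.84, 0.6, -0.88, 1.86, 0.56, 0.95, 2.42]
tr [0.0046, 0.0069, 0.0714] rot [0.0, 0.0, 0.0] n 0.0 ik 0.0 [0.8, 0.68, -0.8, 1.97, 0.68, 0.79, 2.31]
```

View pics/pr.png

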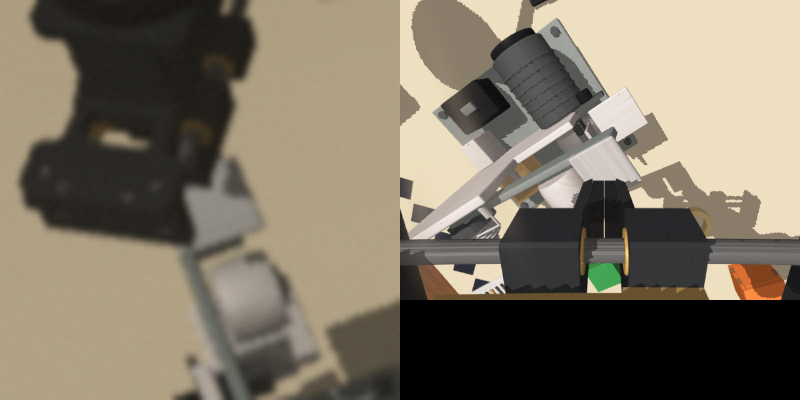

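The wrist view shows the thumb plate at about px (328,250), just ahead of the closed fingertips. I'll check that against the expected position.

```bash
python3 - <<'E'
from h import *
c=cal("wrist");print(proj(c,[.4648,-.1933,.27]).round(0)); s=r.get_state()
t=np.array(s["tool_pos"])+R.from_quat(s["eef_rot"]).apply([0,0,.064]);print("tip",t.round(3),proj(c,t).round(0),"plate at px",atz(c,(328,250),.27).round(4))
w=r.snapshot("wrist");crop=w[180:330,240:420];cv2.imwrite("pics/x.png",cv2.resize(crop,None,fx=3,fy=3))
E
```

```text
[[327. 274.]]
tip [ 0.466 -0.192  0.302] [[326. 308.]] plate at px [ 0.4588 -0.2047  0.27  ]
```

View pics/x.png

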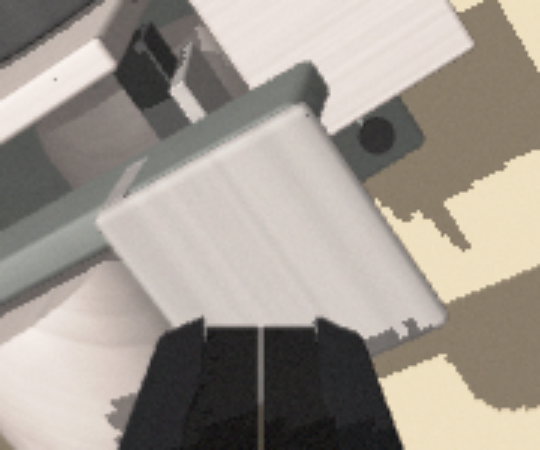

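The visible corners put the plate's middle at px (330,269), against an expected (327,274), so the fingers are over it. Pressing now.

>>> play_rows(translation=[[0, 0, 0.012], [0, 0, 0.011], [0.001, 0.001, 0.01], [0.001, 0.001, 0.01], [0.001, 0.001, 0.01], [0.001, 0.001, 0.01], [0, 0.001, 0.01], [0, 0, 0.01], [0, 0, 0.008], [0, 0, 0], [0, 0, 0]], delta_rot=[[0, 0, 0], [0, 0, 0], [0, 0, 0], [0, 0, 0], [0, 0, 0], [0, 0, 0], [0, 0, 0], [0, 0, 0], [0, 0, 0], [0, 0, 0], [0, 0, 0]], grip=[-1, -1, -1, -1, -1, -1, -1, -1, -1, -1, -1])

```text
clock: 32.7
tool_pos: [0.4578, -0.1934, 0.2742]
eef_rot: [-0.539, 0.842, -0.0, -0.003]
contact_force: [-6.6, 0.2, 11.2]
opening: 0.008
finger_force: 6.1
```

```bash
python3 st.py
```

```text
t 32.7 q [0.794, 0.672, -0.804, 1.956, 0.675, 0.809, 2.315] p [0.4578, -0.1934, 0.2742] open 0.008 ff 6.07 F [-6.6, 0.21, 11.24]
[[-0.418, -0.908, -0.005], [-0.908, 0.418, -0.004], [0.005, 0.003, -1.0]]
```

>>> play_rows(translation=[[0.0008, 0.0015, 0.003], [0.0004, 0.001, 0.003], [0, 0, 0], [0, 0, 0], [0, 0, 0], [0, 0, 0]], delta_rot=[[0, 0, 0], [0, 0, 0], [0, 0, 0], [0, 0, 0], [0, 0, 0], [0, 0, 0]], grip=[-1, -1, -1, -1, -1, -1])

```text
clock: 33.45
tool_pos: [0.4574, -0.1934, 0.2691]
eef_rot: [-0.539, 0.842, -0.002, -0.0]
contact_force: [-2.0, 0.9, 11.4]
opening: 0.008
finger_force: 6.1
```

```bash
python3 st.py; python3 - <<'E'
from cup import *
fitcup(.65,-.15,w=(.031,.031,.064),cams=("scene",),verbose=False) if 0 else None
r.snapshot("scene"); c=cal("scene")
for d in r.silhouettes("scene","cup"):
    ys,xs=np.nonzero(d["pixels"]);p=atz(c,[xs.mean(),ys.mean()],.04);print(p.round(3),round(d["confidence"],2))
for t in["tape_wide","tape_thin","marker","cork_plaque","phone","plank"]:
    print(t,[np.round(d["point"],3).tolist() for d in r.look_for("scene",t)[:2]])
s=r.get_state();print(s["clock"],np.round(s["contact_force"],1),np.round(s["tool_pos"],4),np.abs(s["qd"]).max())
E
```

```text
t 33.45 q [0.791, 0.677, -0.797, 1.967, 0.688, 0.789, 2.304] p [0.4574, -0.1934, 0.2691] open 0.008 ff 6.06 F [-1.99, 0.9, 11.39]
[[-0.418, -0.908, 0.001], [-0.908, 0.418, -0.004], [0.003, -0.003, -1.0]]
[0.324 0.298 0.04 ] 0.84
[ 0.654 -0.145  0.04 ] 0.73
[0.614 0.116 0.04 ] 0.69
[0.609 0.343 0.04 ] 0.66
tape_wide [[0.402, 0.11, 0.017]]
tape_thin [[0.734, 0.096, 0.012], [0.402, 0.108, 0.016]]
marker [[0.718, 0.351, 0.015], [0.595, -0.179, 0.219]]
cork_plaque [[0.748, 0.2, 0.01]]
phone [[0.461, -0.466, 0.008], [0.647, -0.143, 0.038]]
plank [[0.526, 0.481, 0.032]]
33.85 [-2.1  0.4 12. ] [ 0.4574 -0.1934  0.2691] 0.002578909269939487
```

```bash
python3 -c "
from plant import r
print(r.finish_job()); s=r.get_state(); print(s['clock'],s['contact_force'])"
```

```text
the job is handed in; nothing more can be done
None
the job is handed in; nothing more can be done
```

The cup stands mouth up on the base plate under the pawl's pin. The gripper is holding the tension arm down at about 0.37 rad with about 12 N, past the click. The other things measured in place within a few millimetres, and I handed the job in at about 34 s; no verdict came back.

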